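# Clamp the bellows plate under the cam handle

### The arm

A 7-joint arm with a two-finger parallel gripper is mounted at the origin on the work surface. World frame = base frame: x ahead of the robot, y to its left, z up, the work surface at z = 0. Lengths are in mm, angles in rad, forces in N, time in s.
With the tool pointing down it reaches from about 400 to 875 mm from the base axis. Payload 4.4 kg.
Tool frame: the origin (TCP) lies at the very end of the fingers, on their centre line; the grasp point (between the pads) lies 19 mm behind it; z points along the fingers, x is the direction in which the jaws open and shut, and the axes are right-handed (so a half turn about z gives the same grasp; the last joint's range is limited). The gripper opens to 85 mm and grips with 20 to 120 N. Pads are 22 mm wide; open, the fingers measure 114 mm over their backs; the gripper's body (76 mm by 85 mm) begins 54 mm behind the grasp point. The pads swing forward as they close: fully open they stand 13 mm farther back than shut.
Start: joints at [1.103, 0.628, 0.038, 1.517, -0.027, 0.996, -0.02], TCP at [254.227, -598.236, 231.313] pointing down, gripper open.
Joint ranges: [-3.06, 3.06], [-0.37, 2.12], [-1.25, 1.32], [0.18, 2.47], [-1.1, 4.24], [0.23, 1.98], [-2.94, 2.94]. Speed limits (rad/s): [2.57, 2.57, 3.14, 3.14, 3.14, 3.14, 3.14].

### API

Orientations are given as [roll, pitch, yaw] about the fixed x, y, z axes, in that order (R = Rz(yaw) Ry(pitch) Rx(roll)).
In Python, from cell import telemetry, get_image, get_calibration, ctrl gives the robot as it stands. The module is installed in compiled form; this text tells all that it offers.
- The arm moves only by the tool arm_command, never from a script. Its arguments are lists of equal length, an entry for each row: "rot": the turn, a rotation vector about the world's x, y, z in degrees, a list of three; "slide": the shift along the world's x, y, z in mm, a list of three; "gripper": the finger opening in mm, from 0 to 85.4. A call has 1 to 5 rows; each row shifts and turns the pose as measured when the row begins; what a row does not reach is not made up. A row lasts 1/12 s, in which the tool goes at most 41.7 mm and 7.16 degrees, less where a joint would pass 70% of its speed; a pose out of reach is approached as far as the arm can. A call with a gripper value outside its range is refused whole. The fingers move at their own pace and stop on an object; the grip force is fixed at half the most. Time passes only in rows, so rows that do not move let the fingers close. It gives the time, the measured TCP pose, the force and the opening at its end, in the units of the state.
- telemetry.read_state(): the state, without advancing time (a new reading comes with each control period).
- get_image(name): name is "scene" or "side" or "wrist"; returns (picture, depth): 420x560x3 uint8, red, green, blue; 420x560 float32, mm along the optical axis (not along the pixel's ray), 0 where there is no reading.
- get_calibration(name): a dict with "fx", "fy", "cx", "cy" (pixels), "xyz" and "attitude" of the camera in the world. Camera axes: x right, y up, looking along -z (the intrinsics and any distortion apply to the point x, -y, -z); pixel columns grow to the right and rows downward; lengths in mm; the calibration is good to about 2 mm. A picture is of the moment at which its call begins: read the wrist's pose just before it. get_calibration takes no time and is no camera call; for the wrist camera it gives the pose at the moment of the call.
- ctrl.finish_job(): hands the job in, once; it reports no verdict.
The state is a dict: "clock": time; "qpos": joint angles; "qd": joint speeds; "tau": joint torques, N m; "eef_pos": TCP position; "tool_rot": TCP orientation; "force": force on the tool from outside, world axes, zero at the start; "torque": the same for the moment, N m; "width": finger opening in mm.
Only numpy, scipy, OpenCV 4.12 (cv2) and the standard library are available. Lean on these libraries where they do the work, as an engineer would, in place of code of your own. Each camera call takes 0.05 s, during which the arm holds its last target.

### The job

Set the round copper bellows plate, stub up, flat into the round seat of the bench clamp. Then swing the clamp's handle clockwise (seen from above) by its wooden knob, up over the cam, until it drops into the low notch and its foot bears down on the plate; feel for the notch and do not force the handle against the stop behind it. Let go of everything and leave the other pieces on the table undisturbed.

Things in the scene. Friction and masses are not known exactly. Their poses are not given: they have to be found in the camera images.
- stub (a point): Grip point of the loose copper bellows plate: a round disc 72 mm in diameter, 8 mm thick, with an upright round stub 16 mm in diameter and 28 mm tall in the middle of its top (36 mm tall overall, 0.2 to 0.4 kg). The point is on the stub's axis, 22 mm above the plate's underside; z up along the stub. It starts flat on the table.
- plate_base (a point): Centre of the underside of the copper plate, z up along the stub.
- clamp: Cast-iron clamp bed fixed to the table: a slab 12 mm thick that carries the handle's post and the round seat. Origin on the table under the handle's upright turning axis; the slab reaches from x = -58 to +58 mm and y = -157 to +58 mm. The seat lies along its -y.
- seat (a point): Centre of the floor of the round seat, 12 mm above the table, 102 mm from the turning axis along the bed's -y. A rim 6 mm high, 38 mm in inner radius and 6 mm thick surrounds it, so the plate has 2 mm to spare all round; lying flat, the plate's underside is at this height.
- handle (a joint): Turn of the handle about the upright post, rad, growing clockwise seen from above: 0 when the knob points along the clamp bed's -x and the foot along +x; at 1.57 the knob points along +y and the foot along -y, over the seat. It starts between -0.2 and 0. The handle is a straight steel bar 18 mm wide and 10 mm thick, its top 50 mm above the table at lift 0. Turning takes up to 10 N at the knob.
- lift (a joint): Height of the handle on its post, m, up positive: 0 at the start, about 0.008 on the crest, about -0.004 once dropped into the notch with the foot on the seated plate (-0.006 with no plate). A spring presses it down with 14 to 20 N all along; it rises and drops by itself, so a hard grip on the knob must not hold it up.
- knob (a point): Centre (half-way up) of the upright round wooden knob on the handle's end: 18 mm in diameter, 40 mm tall, standing on the bar 95 mm from the turning axis; its centre is 70 mm above the table at lift 0 and moves with the lift.
- foot (a point): Middle of the underside of the handle's pressing foot: a curved steel shoe 10 mm wide on the bar's other end, an arc of 79 mm radius about the turning axis that reaches 25 degrees to either side of the bar, its underside 24 mm above the table at lift 0. Wherever the notch lies, some of the shoe comes down on the seated plate, clear of its stub.
- cam_collar: Collar about the post's foot, 44 mm wide, carrying a steel cam ring (track radius 32 mm); origin on the turning axis 12 mm above the table. A pin under the bar rides the ring: flat, ramp up 8 mm, crest, sheer notch, then at once a high stop wall. The ring's setting varies and is not told by these axes: the handle drops in somewhere from 1.1 to 2.0 rad (play 0.06). At the stop keep the push under 20 N at the knob.
- music_box: Bystander: open walnut music box shell, 100 by 140 mm, 65 mm tall, origin under its centre.
- pinned_cylinder: Bystander: brass pinned cylinder standing upright, 46 mm in diameter, 88 mm tall with a short 12 mm axle end on top, origin under its centre.
- winding_key: Bystander: blued steel winding key lying flat, 66 mm long, 34 mm wide at its bow, 9 mm thick, origin on the table near the bow.
- beak_piece: Bystander: small ivory beak piece, a pointed cone 24 mm across and 30 mm tall, origin under its centre.
Not all that is in view belongs to the job. Of the things that look like the part that bears stub, the largest one is meant.

How it is judged:
By the outcome, as a careful person would: the job done as asked, in the order asked, and still so for the second after the job is handed in, with the robot touching nothing.
It also fails if it takes over 72 s, if anything falls off the work surface, if the arm or the gripper's body presses on something with over 40 N, if the wrist force passes 120 N, or if a joint passes its speed limit or range.

## Working session

There is one attempt and no reset: what is moved stays moved. The work goes in short steps, Python scripts to look and compute and a tool call to move; the robot and the scene stay as the last step left them, time stands still between calls to the robot, and variables do not carry over. Pictures are saved under pics/ and viewed, and the job is handed in when it is done.

Besides the shell and the picture viewer there is one more tool, called in YAML: its name, and indented under it one key for each argument. arm_command: Moves the arm, as the interface text tells. Its arguments: {"type":"object","properties":{"rot":{"type":"array"},"slide":{"type":"array"},"gripper":{"type":"array"}},"required":["rot","slide","gripper"]}

```bash
mkdir -p pics; cat > h.py <<'E'
import numpy as np, cv2
from cell import telemetry, get_image, get_calibration, ctrl
from scipy.spatial.transform import Rotation as R
def snap(n,f):
    c=get_calibration(n); p,d=get_image(n); cv2.imwrite('pics/'+f+'.png',p[:,:,::-1]); np.savez('pics/'+f+'.npz',d=d,p=p,c=np.array(c,dtype=object)); return p,d,c
def load(f):
    z=np.load('pics/'+f+'.npz',allow_pickle=True); return z['p'],z['d'],z['c'].item()
def Rm(c):
    a=np.array(c['attitude'],float)
    if a.shape==(3,3): return a
    if a.size==3: return R.from_euler('xyz',a).as_matrix()
    return R.from_quat(a).as_matrix()
def cloud(d,c):
    v,u=np.mgrid[:d.shape[0],:d.shape[1]]
    x=(u-c['cx'])/c['fx']*d; y=(v-c['cy'])/c['fy']*d
    P=np.stack([x,-y,-d],-1)
    return P@Rm(c).T+np.array(c['xyz'])
def atz(u,v,z,c):
    r=Rm(c)@np.array([(u-c['cx'])/c['fx'],-(v-c['cy'])/c['fy'],-1]); o=np.array(c['xyz']); return o+r*(z-o[2])/r[2]
E
python3 - <<'E'
from h import *
for n in ['scene','side','wrist']:
    p,d,c=snap(n,n+'0'); print(n,c,(d>0).mean())
s=telemetry.read_state(); print(s)
E
```

```text
scene {'fx': 468.2961233117216, 'fy': 468.2961233117216, 'cx': 278.8555202654991, 'cy': 216.29611720422213, 'xyz': array([964.45268131, 313.5944969 , 958.53484768]), 'attitude': array([ 0.55766112, -0.00883981,  2.20954653])} 0.9960544217687075
side {'fx': 395.9507454104879, 'fy': 395.9507454104879, 'cx': 277.38961984623666, 'cy': 210.24606892603654, 'xyz': array([ 309.85310178, -562.0302132 ,  671.57316379]), 'attitude': array([ 0.80096426,  0.01448329, -0.34720814])} 0.9959906462585034
wrist {'fx': 305.6355738289577, 'fy': 305.6355738289577, 'cx': 281.8199245057461, 'cy': 209.4069047503658, 'xyz': array([ 324.04237112, -569.16300225,  373.69291832]), 'attitude': array([-0.30405847,  0.00170323, -1.17011863])} 0.9960501700680272
{'clock': 0.15, 'qpos': array([ 1.10318926,  0.62911755,  0.03845447,  1.51814039, -0.02700663,
        0.99629017, -0.02003284]), 'qd': array([ 0.00097488, -0.00153889,  0.00033293, -0.0030462 , -0.00011408,
        0.00069876, -0.00024153]), 'tau': array([ 1.61238819e-03, -5.63805199e+01,  1.22771434e+00, -1.93649894e+01,
        1.10487585e-02,  7.41492579e-03,  1.04969396e-05]), 'eef_pos': array([ 254.04775914, -597.78519738,  230.61022219]), 'tool_rot': array([ 3.14158876e+00,  1.43759717e-03, -1.16903067e+00]), 'force': array([0.09111932, 0.05500477, 0.30328084]), 'torque': array([-0.01509018, -0.02122398, -0.08789071]), 'width': 85.52462386533279}
```

View pics/scene0.png

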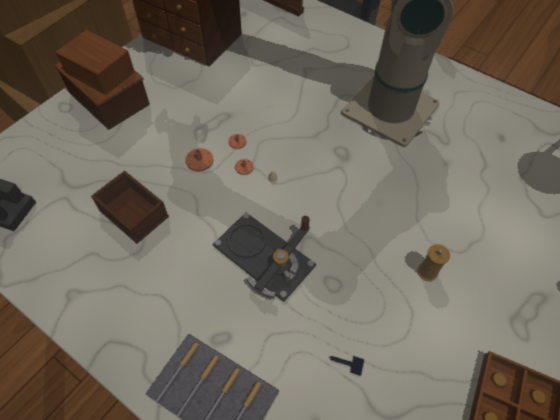

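View pics/side0.png

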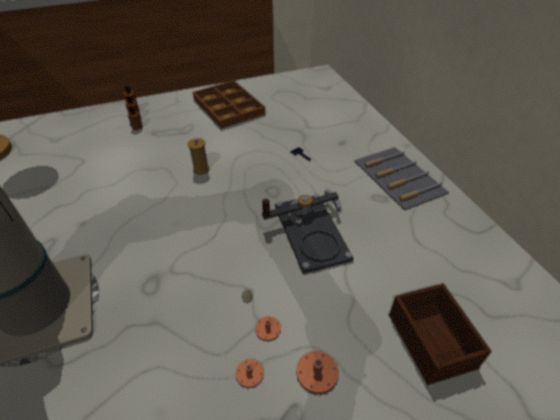

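View pics/wrist0.png

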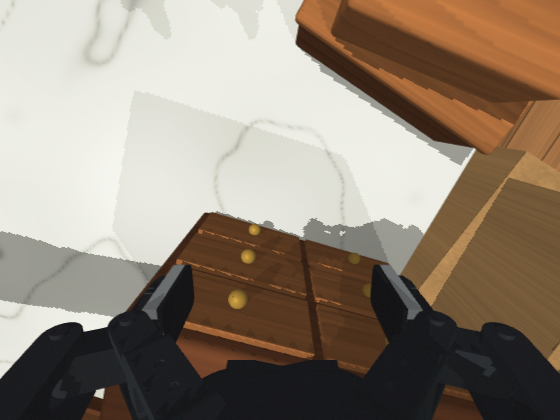

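The scene view shows three copper discs. The largest is at about (199,159) in scene and (317,371) in side. The clamp is at about (265,257) in scene. The dark-headed knob is at (305,222), and the beak is at (272,176). Next I'll enlarge and measure.

```bash
python3 - <<'E'
from h import *
p,_,_=load('scene0'); 
a=cv2.resize(p[190:310,200:330],None,fx=6,fy=6,interpolation=cv2.INTER_CUBIC)[:600,:780]; cv2.imwrite('pics/a1.png',a[:,:,::-1])
a=cv2.resize(p[120:190,170:270],None,fx=7,fy=7,interpolation=cv2.INTER_CUBIC); cv2.imwrite('pics/a2.png',a[:,:,::-1])
p,_,_=load('side0')
a=cv2.resize(p[180:280,245:365],None,fx=6,fy=6,interpolation=cv2.INTER_CUBIC); cv2.imwrite('pics/a3.png',a[:,:,::-1])
# discs by colour
for f in ['scene0','side0']:
    p,d,c=load(f); X=cloud(d,c)
    h=cv2.cvtColor(p,cv2.COLOR_RGB2HSV)
    m=((h[...,0]<12)&(h[...,1]>110)&(h[...,2]>150)).astype(np.uint8)
    n,l,s,ce=cv2.connectedComponentsWithStats(m)
    for i in range(1,n):
        if s[i,4]>40:
            q=X[(l==i)]; dk=q[(q[:,2]<14)&(q[:,2]>3)]
            if len(dk)<20: continue
            (cx,cy),r=cv2.minEnclosingCircle(dk[:,:2].astype(np.float32)); print(f,ce[i],s[i,4],'circ',cx,cy,r,'zmed',np.median(dk[:,2]),'zmax',q[:,2].max())
E
```

```text
side0 [261.36144578 327.86746988] 83 circ 404.77734375 -195.70565795898438 18.364612579345703 zmed 5.25705681158604 zmax 7.31676167951241
side0 [273.46808511 331.06382979] 47 circ 417.80731201171875 -208.84291076660156 13.21826457977295 zmed 4.669190501018477 zmax 8.060716658615775
side0 [304.72413793 370.73275862] 232 circ 447.51129150390625 -300.94342041015625 24.266464233398438 zmed 7.605994230507918 zmax 671.5731637876282
side0 [248.53744493 373.43612335] 227 circ 354.7770080566406 -267.0279846191406 21.73015785217285 zmed 4.9716387854074355 zmax 8.101562634797006
```

View pics/a1.png

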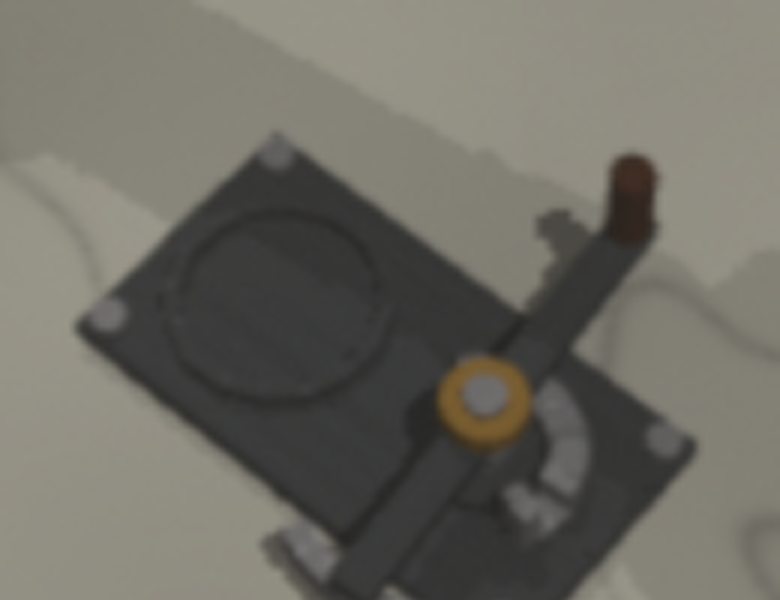

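View pics/a3.png

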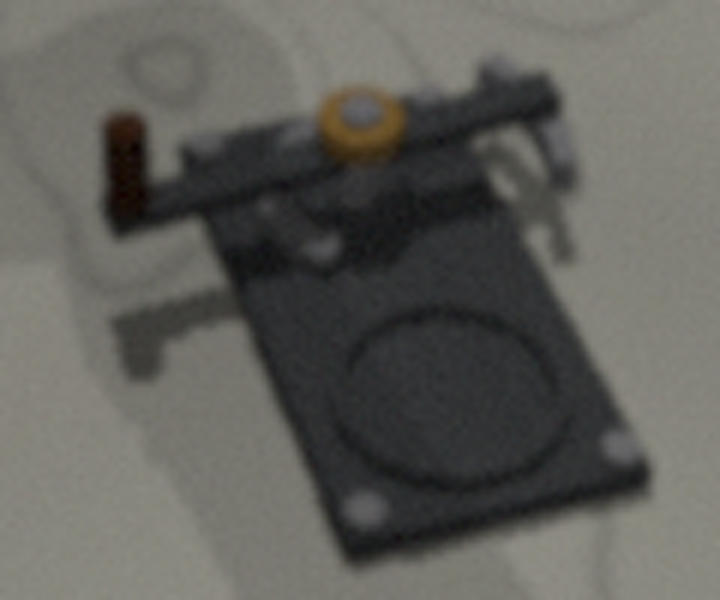

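View pics/a2.png

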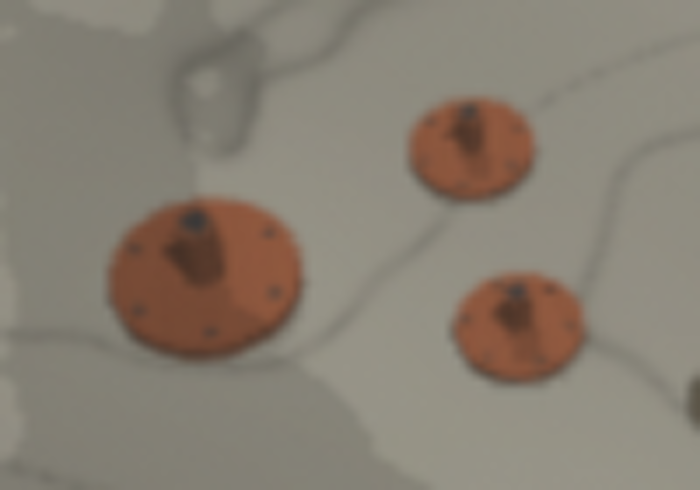

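```bash
python3 - <<'E'
from h import *
p,d,c=load('scene0'); p2,d2,c2=load('side0'); X=cloud(d,c);X2=cloud(d2,c2)
r=lambda x:np.round(x,1)
print('plate top z8',r(atz(199.3,159.3,8,c)),'stubtop z36',r(atz(197.9,151.4,36,c)))
print('side plate z8',r(atz(317.5,371.5,8,c2)),r(atz(317.5,363,36,c2)))
print('seat',r(atz(246.2,241.3,18,c)),r(atz(320.3,246.2,18,c2)))
print('knobtop',r(atz(305.5,218.5,90,c)),r(atz(265.8,200.3,90,c2)))
print('boss',r(X[256,281]),r(X2[199,305]))
# slab corners, top z=12: scene
for u,v in [(278,133),(80,325),(695,447)]: print('corner',r(atz(200+u/6,190+v/6,12,c)))
for u,v in [(350,558),(650,478)]: print('cornerside',r(atz(245+u/6,180+v/6,5,c2)),r(atz(245+u/6,180+(v-25)/6,12,c2)))
# bed fit by depth: points z 9..15 dark
for XX,pp in((X,p),(X2,p2)):
    m=(XX[...,2]>9)&(XX[...,2]<15)&(pp.max(-1)<75)&(XX[...,0]>380)&(XX[...,0]<750)&(abs(XX[...,1])<300)
    m=cv2.morphologyEx(m.astype(np.uint8),cv2.MORPH_OPEN,np.ones((2,2)))
    n,l,s,ce=cv2.connectedComponentsWithStats(m); i=1+s[1:,4].argmax()
    q=XX[l==i][:,:2].astype(np.float32); print(len(q),cv2.minAreaRect(q))
E
```

```text
plate top z8 [ 467.6 -301.     8. ] stubtop z36 [ 465.2 -302.8   36. ]
side plate z8 [ 463.8 -307.9    8. ] [ 463.1 -305.7   36. ]
seat [587.6 -49.   18. ] [579.2 -62.8  18. ]
knobtop [494.6  46.6  90. ] [493.1  43.1  90. ]
boss [589.3  50.6  63.9] [585.8  42.5  64.2]
corner [ 522.9 -100.9   12. ]
corner [ 636.2 -106.9   12. ]
corner [537.9 110.5  12. ]
cornerside [ 521.5 -107.2    5. ] [ 523.4 -102.1   12. ]
cornerside [ 634.9 -112.1    5. ] [ 636.8 -106.7   12. ]
1118 ((720.1502075195312, 133.29446411132812), (587.428955078125, 153.93052673339844), 51.11173629760742)
1575 ((501.25299072265625, -255.80905151367188), (705.8941040039062, 152.75711059570312), 70.20370483398438)
```

arm_command:
  rot:
    - [0, 0, 0]
    - [0, 0, 0]
    - [0, 0, 0]
    - [0, 0, 0]
    - [0, 0, 0]
  slide:
    - [23, 33, 0]
    - [23, 33, 0]
    - [23, 33, 0]
    - [23, 33, 0]
    - [23, 33, 0]
  gripper: [85, 85, 85, 85, 85]

```text
clock: 0.57
eef_pos: [360.4, -436.4, 228.3]
tool_rot: [3.133, -0.001, -1.191]
force: [1.2, -0.1, 0.7]
width: 85.4
```

arm_command:
  rot:
    - [0, 0, 0]
    - [0, 0, 0]
    - [0, 0, 0]
    - [0, 0, 0]
    - [0, 0, 0]
  slide:
    - [24, 33, -8]
    - [24, 33, -8]
    - [24, 33, -8]
    - [24, 33, -8]
    - [0, 0, 0]
  gripper: [85, 85, 85, 85, 85]

```text
clock: 0.98
eef_pos: [461.8, -293.0, 196.4]
tool_rot: [3.138, 0.002, -1.179]
force: [0.4, 1.4, -0.4]
width: 84.9
```

```bash
python3 - <<'E'
from h import *
p,d,c=snap('wrist','wrist1'); s=telemetry.read_state(); print(s['eef_pos'],s['tool_rot'])
E
```

```text
[ 459.56668445 -296.82234574  196.87900508] [ 3.13567383e+00 -3.84667023e-04 -1.18241423e+00]
```

View pics/wrist1.png

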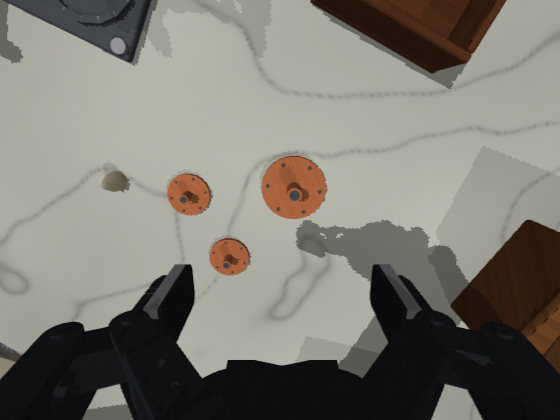

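The wrist view shows the large plate at (294,187) with its stub top at (294,195). The clamp's corner is at top left.

```bash
python3 - <<'E'
from h import *
p,d,c=load('wrist1'); r=lambda x:np.round(x,1)
print(r(atz(294,187,8,c)),r(atz(294.5,195,36,c)))
h=cv2.cvtColor(p,cv2.COLOR_RGB2HSV)
m=((h[...,0]<14)&(h[...,1]>110)&(h[...,2]>90)).astype(np.uint8); m[:140]=0;m[240:]=0;m[:,:250]=0;m[:,340:]=0
v,u=np.nonzero(m); (x,y),rr=cv2.minEnclosingCircle(np.stack([u,v],1).astype(np.float32)); print(x,y,rr,r(atz(x,y,8,c)))
e=cv2.fitEllipse(max(cv2.findContours(m,0,1)[0],key=len)); print(e)
X=cloud(d,c); print(r(X[187,280]),r(X[195,294]),r(X[150,240]), c)
a=cv2.resize(p[140:240,240:350],None,fx=6,fy=6,interpolation=cv2.INTER_CUBIC); cv2.imwrite('pics/b1.png',a[:600,:,::-1])
E
```

```text
[ 464.4 -307.1    8. ] [ 462.7 -307.3   36. ]
293.29913330078125 187.2923126220703 31.816394805908203 [ 463.8 -306.5    8. ]
((293.26824951171875, 187.04721069335938), (61.97517776489258, 62.69257354736328), 71.05925750732422)
[ 458.7 -292.7    9. ] [ 462.9 -306.6   37.7] [ 478.7 -237.1    1. ] {'fx': 305.6355738289577, 'fy': 305.6355738289577, 'cx': 281.8199245057461, 'cy': 209.4069047503658, 'xyz': array([ 532.65527626, -265.06173605,  339.33490552]), 'attitude': array([-0.30751066,  0.00174912, -1.18050758])}
```

View pics/b1.png

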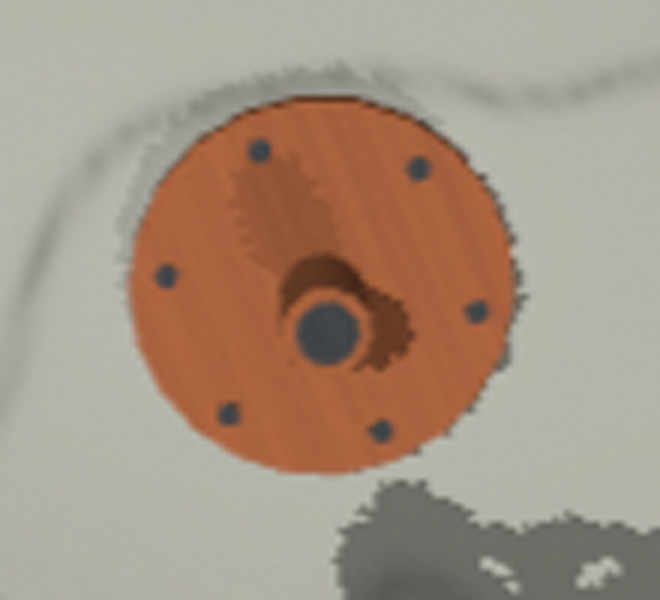

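arm_command:
  rot:
    - [0, 0, 0]
    - [0, 0, 0]
    - [0, 0, 0]
    - [0, 0, 0]
    - [0, 0, 0]
  slide:
    - [1.2, -3.5, -40]
    - [1.2, -3.5, -40]
    - [1.2, -3, -35]
    - [0, 0, 0]
    - [0, 0, 0]
  gripper: [55, 55, 55, 55, 55]

```text
clock: 1.45
eef_pos: [463.9, -311.2, 80.6]
tool_rot: [3.138, -0.008, -1.182]
force: [-0.4, 0.0, 0.6]
width: 54.9
```

```bash
python3 - <<'E'
from h import *
p,d,c=snap('wrist','wrist2'); s=telemetry.read_state(); print(s['eef_pos'],s['tool_rot'],s['width'])
E
```

```text
[ 463.37102172 -311.13034825   80.81877126] [ 3.13700693 -0.0077196  -1.18229365] 54.90550501822292
```

View pics/wrist2.png

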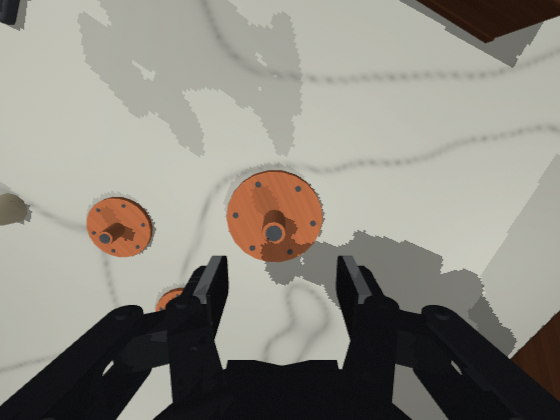

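```bash
python3 - <<'E'
from h import *
p,d,c=load('wrist2'); r=lambda x:np.round(x,1)
a=cv2.resize(p[160:310,190:380],None,fx=4,fy=4,interpolation=cv2.INTER_CUBIC); cv2.imwrite('pics/b2.png',a[:600,:,::-1])
print(r(atz(274,233,36,c)),r(atz(274.5,216,8,c)))
X=cloud(d,c);print(X[233,274])
E
```

```text
[ 462.5 -307.4   36. ] [ 464.6 -306.5    8. ]
[ 463.02916198 -307.24610032   37.25916185]
```

View pics/b2.png

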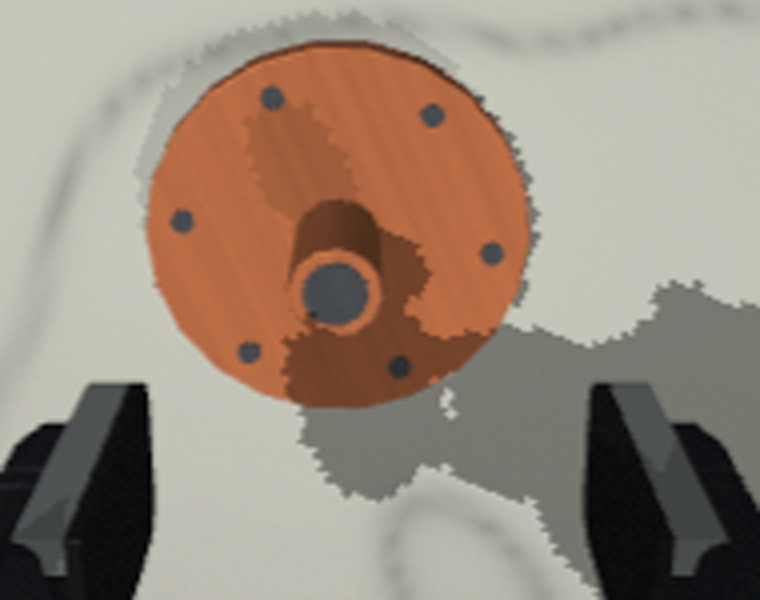

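arm_command:
  rot:
    - [0.2, 0.4, 0]
    - [0, 0, 0]
    - [0, 0, 0]
    - [0, 0, 0]
  slide:
    - [0, 4, -30]
    - [0, 0, -25]
    - [0, 0, -12]
    - [0, 0, 0]
  gripper: [50, 40, 40, 40]

```text
clock: 1.83
eef_pos: [467.6, -313.0, 21.4]
tool_rot: [3.14, -0.015, -1.186]
force: [-0.4, 0.5, 1.5]
width: 40.3
```

arm_command:
  rot:
    - [0, 0, 0]
    - [0, 0, 0]
  slide:
    - [-3, 5, -5]
    - [0, 0, 0]
  gripper: [40, 40]

```text
clock: 2.0
eef_pos: [465.6, -309.2, 19.1]
tool_rot: [-3.141, -0.018, -1.187]
force: [-0.5, -0.1, -0.5]
width: 40.2
```

arm_command:
  rot:
    - [0.9, 0.4, 0]
    - [0, 0, 0]
  slide:
    - [-1.5, 1.5, -7]
    - [0, 0, 0]
  gripper: [40, 40]

```text
clock: 2.17
eef_pos: [465.3, -308.4, 14.5]
tool_rot: [-3.139, -0.003, -1.187]
force: [-0.4, 0.5, 0.6]
width: 40.1
```

```bash
python3 - <<'E'
from h import *
for i in range(2):
    p,d,c=snap('wrist','wrist3'); s=telemetry.read_state(); print(s['eef_pos'],s['tool_rot'],s['width'],s['force'])
E
```

```text
[ 466.08894462 -308.5975099    15.11288376] [-3.13810696 -0.00494609 -1.18676622] 40.25191868834404 [-0.17995182  0.84202449  0.85714071]
[ 466.18273614 -308.61900237   15.07602277] [-3.13803172 -0.00526129 -1.18669972] 39.83301698212847 [1.19088931 0.6030927  0.92995247]
```

View pics/wrist3.png

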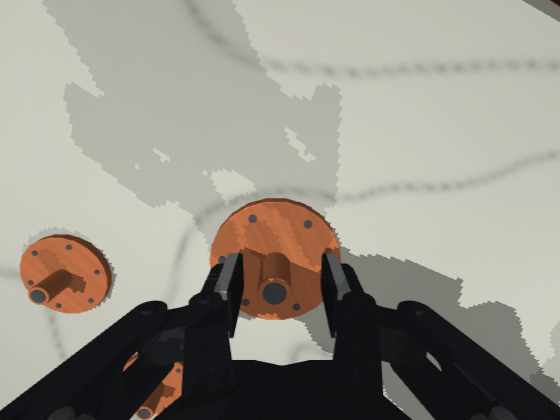

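The stub stands between the pads, with its top at (274,293), slightly left of the pad midline at about 281. I'll centre and close.

arm_command:
  rot:
    - [0, 0, 0]
    - [0, 0, 0]
    - [0, 0, 0]
    - [0, 0, 0]
    - [0, 0, 0]
  slide:
    - [-2.8, 1.5, -2.5]
    - [0, 0, 0]
    - [0, 0, 0]
    - [0, 0, 0]
    - [0, 0, 0]
  gripper: [30, 10, 10, 10, 10]

```text
clock: 2.68
eef_pos: [463.8, -307.4, 13.5]
tool_rot: [-3.137, -0.007, -1.187]
force: [-1.0, -0.4, -0.3]
width: 13.9
```

arm_command:
  rot:
    - [0, 0, 0]
    - [0, 0, 0]
    - [0, 0, 0]
  slide:
    - [0, 0, 0]
    - [0, 0, 3]
    - [0, 0, 3]
  gripper: [10, 10, 10]

```text
clock: 2.93
eef_pos: [462.7, -306.7, 18.6]
tool_rot: [-3.139, -0.004, -1.187]
force: [-1.2, 0.2, -3.1]
width: 13.7
```

```bash
python3 - <<'E'
from h import *
p,d,c=snap('wrist','wrist4'); s=telemetry.read_state(); print(s['eef_pos'],s['tool_rot'],s['width'],s['force'])
E
```

```text
[ 462.93118722 -306.80128895   19.09095202] [-3.13823637 -0.00487899 -1.18666435] 13.89689920401033 [-0.75631242  0.04929704 -2.79070838]
```

View pics/wrist4.png

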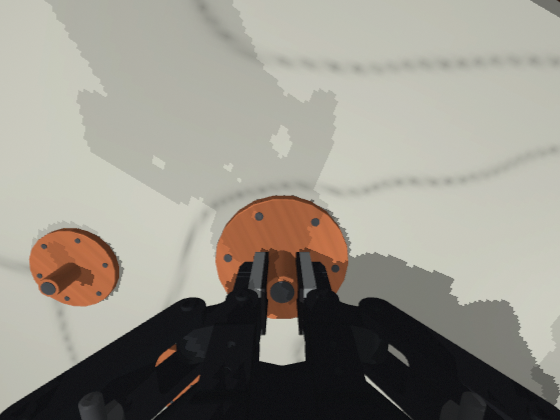

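Plate held: about 2.8 N of weight, width 13.9. I'll lift it and carry it towards the clamp while turning.

arm_command:
  rot:
    - [0, 0, 0]
    - [0, 0, 0]
    - [0, 0, 6.5]
    - [0, 0, 6.5]
    - [0, 0, 6.5]
  slide:
    - [0, 0, 35]
    - [0, 0, 38]
    - [8, 20, 30]
    - [12, 30, 10]
    - [12, 30, 0]
  gripper: [10, 10, 10, 10, 10]

```text
clock: 3.4
eef_pos: [487.5, -232.3, 132.5]
tool_rot: [3.13, -0.003, -0.851]
force: [0.9, 0.8, -4.5]
width: 13.9
```

arm_command:
  rot:
    - [0, 0, 6.5]
    - [0, 0, 6.5]
    - [0, 0, 6.5]
    - [0, 0, 6.5]
    - [0, 0, 6.5]
  slide:
    - [15, 30, 5]
    - [15, 30, 5]
    - [15, 25, 5]
    - [15, 20, 0]
    - [15, 15, 0]
  gripper: [10, 10, 10, 10, 10]

```text
clock: 3.82
eef_pos: [562.5, -103.2, 150.4]
tool_rot: [3.13, -0.003, -0.253]
force: [0.8, -0.0, -3.2]
width: 14.0
```

arm_command:
  rot:
    - [0, 0, 6.5]
    - [0, 0, 6.5]
    - [0, 0, 0]
    - [0, 0, 0]
  slide:
    - [5, 5, 0]
    - [0, 0, 0]
    - [0, 0, 0]
    - [0, 0, 0]
  gripper: [10, 10, 10, 10]

```text
clock: 4.15
eef_pos: [570.7, -89.3, 150.2]
tool_rot: [3.136, -0.005, -0.003]
force: [0.2, -0.3, -2.9]
width: 13.9
```

```bash
python3 - <<'E'
from h import *
p,d,c=snap('wrist','wrist5'); s=telemetry.read_state(); print(s['eef_pos'],s['tool_rot'],s['width'],s['force'],s['qpos'])
E
```

```text
[570.44135858 -89.65636532 150.14374128] [ 3.13530948 -0.00427814 -0.00355788] 13.653612917033945 [-1.16432638 -0.3826307  -3.8466174 ] [ 0.28411272  0.63588926 -0.28051295  1.80443278  0.2577106   0.73219656
 -0.14001689]
```

View pics/wrist5.png

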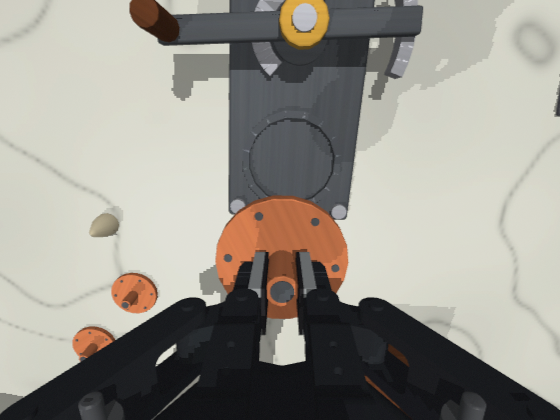

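```bash
python3 - <<'E'
from h import *
p,d,c=load('wrist5'); r=lambda x:np.round(x,1)
a=cv2.resize(p[95:215,220:370],None,fx=5,fy=5,interpolation=cv2.INTER_CUBIC); a=cv2.convertScaleAbs(a,alpha=1.8); cv2.imwrite('pics/b5.png',a[:,:,::-1])
a=cv2.resize(p[0:110,120:430],None,fx=2.5,fy=2.5,interpolation=cv2.INTER_CUBIC); a=cv2.convertScaleAbs(a,alpha=1.5); cv2.imwrite('pics/b6.png',a[:,:,::-1])
X=cloud(d,c)
for u,v in[(292,160),(304,17),(270,110),(245,185),(375,22),(285,290),(260,215)]: print(u,v,r(X[v,u]))
E
```

```text
292 160 [580.2 -55.5  12.4]
304 17 [585.6  45.9  63.7]
270 110 [560.8 -11.8  14.2]
245 185 [536.3 -78.6  12.9]
375 22 [635.9  45.9  51.1]
285 290 [571.4 -89.  174. ]
260 215 [559.1 -63.5 144.8]
```

View pics/b5.png

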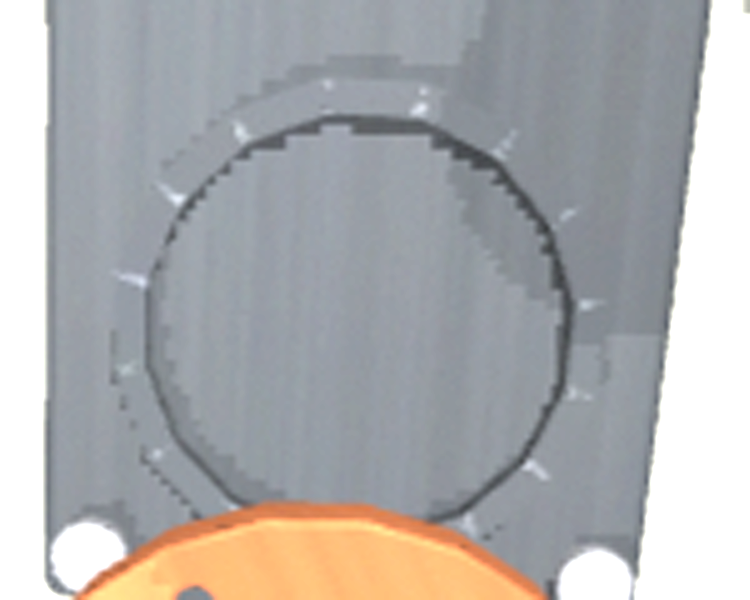

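View pics/b6.png

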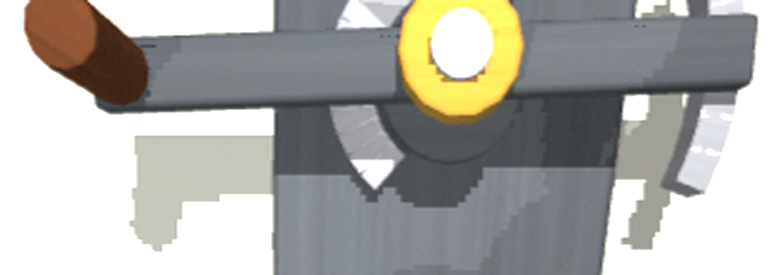

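```bash
python3 - <<'E'
from h import *
from scipy.optimize import least_squares
p,d,c=load('wrist5'); r=lambda x:np.round(x,2)
pts=[(147,310),(150,360),(573,310),(560,395),(527,467),(340,116),(420,120),(497,160),(553,232),(248,150),(180,205),(180,440),(430,525),(235,503)]
W=np.array([atz(220+u/5-.4,95+v/5-.4,18,c)[:2] for u,v in pts])
s=least_squares(lambda q:np.hypot(*(W-q[:2]).T)-q[2],[582,-52,38]);print('seat circle',r(s.x),r(s.fun))
# slab edges on top z=12 (left edge & right edge)
for u,v in [(47,20),(47,560)]: print('L',r(atz(220+u/5,95+v/5,12,c)))
for u,v in [(710,10),(640,520)]: print('R',r(atz(220+u/5,95+v/5,12,c)))
# boss top centre , knob top centre
print('boss',r(atz(120+462/2.5,42/2.5,64,c)),'knob',r(atz(120+60/2.5,31/2.5,90,c)))
# bar edges z=50: 
print('bar',r(atz(120+110/2.5,108/2.5,50,c)),r(atz(120+750/2.5,88/2.5,50,c)), r(atz(120+755/2.5,17/2.5,50,c)))
print('stub held', [r(atz(282,290.5,z,c)) for z in (170,173)], c['xyz'])
E
```

```text
seat circle [579.77 -56.21  38.43] [ 0.11 -0.18 -0.11 -0.39  0.97 -0.3   0.13  0.12  0.01 -0.55  0.86 -0.33
 -0.6   0.27]
L [525.82  -2.6   12.  ]
L [ 520.3  -100.37   12.  ]
R [640.47  -1.43  12.  ]
R [634.03 -93.01  12.  ]
boss [586.13  45.91  64.  ] knob [491.44  41.7   90.  ]
bar [487.49  33.43  50.  ] [668.85  37.91  50.  ] [667.9   55.31  50.  ]
stub held [array([570.07, -91.76, 170.  ]), array([570.06, -89.84, 173.  ])] [569.69964545 -13.02345726 292.96204615]
```

arm_command:
  rot:
    - [0.3, 0.2, 0]
    - [0, 0, 0]
    - [0, 0, 0]
    - [0, 0, 0]
    - [0, 0, 0]
  slide:
    - [5, 17, 0]
    - [4.7, 16.8, -20]
    - [0, 0, -40]
    - [0, 0, -35]
    - [0, 0, 0]
  gripper: [10, 10, 10, 10, 10]

```text
clock: 4.62
eef_pos: [580.8, -60.3, 54.8]
tool_rot: [3.136, -0.006, -0.026]
force: [-1.4, -0.2, -4.3]
width: 13.9
```

arm_command:
  rot:
    - [0, 0, 0]
  slide:
    - [0, 0, 0]
  gripper: [10]

```text
clock: 4.7
eef_pos: [580.1, -61.1, 54.3]
tool_rot: [3.135, -0.004, -0.028]
force: [0.5, -0.0, -2.8]
width: 13.8
```

arm_command:
  rot:
    - [0.4, 0.3, 0]
    - [0, 0, 0]
    - [0, 0, 0]
  slide:
    - [0, 6, -8]
    - [0, 0, 0]
    - [0, 0, 0]
  gripper: [10, 10, 10]

```text
clock: 4.95
eef_pos: [581.3, -56.5, 49.1]
tool_rot: [3.141, -0.001, -0.033]
force: [-0.1, -1.2, -2.7]
width: 13.9
```

```bash
python3 - <<'E'
from h import *
p,d,c=snap('wrist','wrist6'); s=telemetry.read_state(); print(s['eef_pos'],s['tool_rot'],s['width'],s['force'])
a=cv2.resize(p[120:320,160:420],None,fx=3,fy=3,interpolation=cv2.INTER_CUBIC); a=cv2.convertScaleAbs(a,alpha=1.6); cv2.imwrite('pics/b7.png',a[:,:,::-1])
E
```

```text
[581.47568402 -56.21310882  49.308719  ] [ 3.14096438e+00 -1.27569687e-03 -3.25016621e-02] 13.851810820574714 [ 1.21932929  0.09082339 -3.27084305]
```

View pics/b7.png

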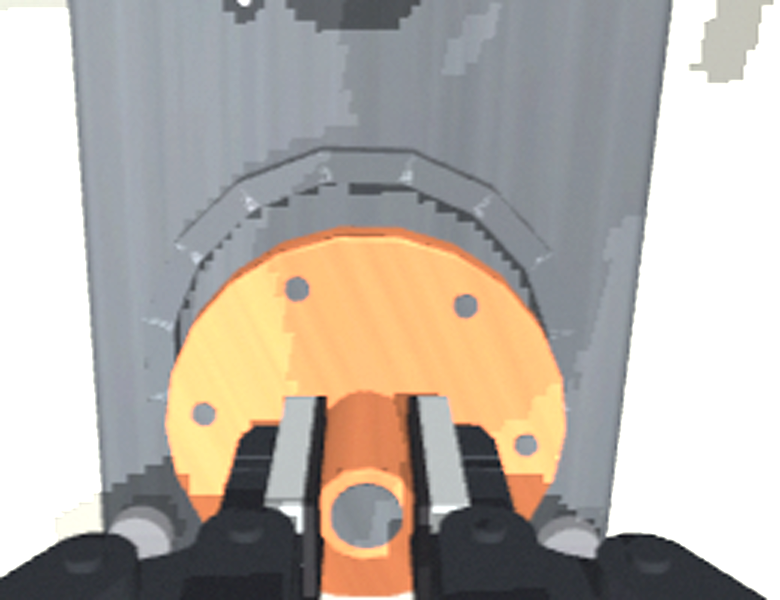

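```bash
python3 - <<'E'
from h import *
from scipy.optimize import least_squares
p,d,c=load('wrist6'); r=lambda x:np.round(x,2)
def fit(pts,z,R0):
    W=np.array([atz(160+u/3-.33,120+v/3-.33,z,c)[:2] for u,v in pts])
    s=least_squares(lambda q:np.hypot(*(W-q[:2]).T)-R0,[580,-56]); return r(s.x),r(s.fun)
print('rim out',fit([(325,150),(413,152),(493,188),(549,250),(240,182),(180,242)],18,44))
print('rim in',fit([(350,187),(405,187),(475,218),(525,275),(255,215),(200,265)],18,38))
print('plate',fit([(168,430),(166,400),(565,430),(564,400),(355,234),(440,250),(270,254),(522,300),(198,315)],43.8,36))
print('stubtop',[r(atz(160+367/3,120+515/3,z,c)) for z in(71,72)])
E
```

```text
rim out (array([579.88, -55.25]), array([-0.01,  0.12,  0.05, -0.18,  0.04, -0.15]))
rim in (array([579.57, -56.32]), array([-0.67,  0.25,  0.3 ,  0.07, -0.17,  0.51]))
plate (array([580.47, -57.49]), array([-0.51, -0.12, -0.15, -0.3 ,  0.07, -0.48,  0.3 ,  0.21,  0.04]))
stubtop [array([580.82, -58.3 ,  71.  ]), array([580.84, -57.66,  72.  ])]
```

arm_command:
  rot:
    - [0, 0, 0]
    - [0, 0, 0]
    - [0, 0, 0]
  slide:
    - [-1, 1, -8]
    - [0, 0, -6]
    - [0, 0, 0]
  gripper: [10, 10, 10]

```text
clock: 5.25
eef_pos: [582.7, -55.8, 37.5]
tool_rot: [3.141, -0.008, -0.034]
force: [-1.1, 0.6, -4.0]
width: 14.1
```

arm_command:
  rot:
    - [0, 0.4, 0]
    - [0, 0, 0]
    - [0, 0, 0]
  slide:
    - [-2.2, 0.3, -4]
    - [0, 0, 0]
    - [0, 0, 0]
  gripper: [10, 10, 10]

```text
clock: 5.5
eef_pos: [580.4, -55.7, 33.0]
tool_rot: [3.14, 0.0, -0.034]
force: [0.2, -0.1, -4.4]
width: 13.7
```

```bash
python3 - <<'E'
from h import *
p,d,c=snap('wrist','wrist7'); s=telemetry.read_state(); print(s['eef_pos'],s['tool_rot'],s['width'],s['force'])
a=cv2.resize(p[120:320,160:420],None,fx=3,fy=3,interpolation=cv2.INTER_CUBIC); a=cv2.convertScaleAbs(a,alpha=1.6); cv2.imwrite('pics/b8.png',a[:,:,::-1])
E
```

```text
[580.16242683 -55.68813437  32.96552578] [ 3.14012957e+00  5.36100215e-04 -3.42614384e-02] 13.87854118599671 [-0.95248405 -0.64375862 -4.31721692]
```

View pics/b8.png

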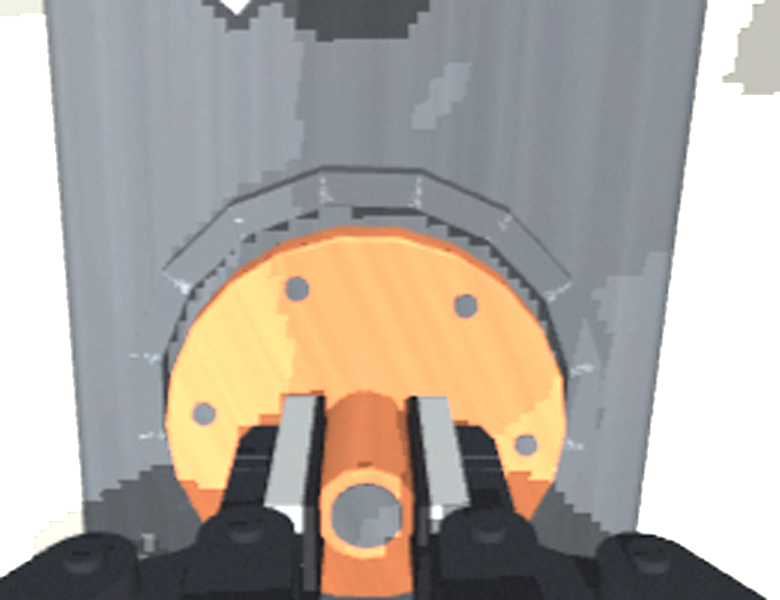

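```bash
python3 - <<'E'
from h import *
from scipy.optimize import least_squares
p,d,c=load('wrist7'); r=lambda x:np.round(x,2)
def fit(pts,z,R0):
    W=np.array([atz(160+u/3-.33,120+v/3-.33,z,c)[:2] for u,v in pts])
    s=least_squares(lambda q:np.hypot(*(W-q[:2]).T)-R0,[580,-56]); return r(s.x),r(s.fun)
print('rim out',fit([(322,168),(420,171),(508,210),(571,275),(232,205),(165,270)],18,44))
print('plate',fit([(168,430),(166,400),(566,430),(565,400),(355,234),(440,250),(270,254),(522,300),(198,315)],27.5,36))
E
```

```text
rim out (array([579.81, -54.9 ]), array([ 0.18, -0.02, -0.14,  0.1 , -0.14,  0.06]))
plate (array([579.67, -56.76]), array([-0.39, -0.01,  0.02, -0.14,  0.05, -0.52,  0.32,  0.17,  0.1 ]))
```

arm_command:
  rot:
    - [0, 0, 0]
    - [0, 0, 0]
    - [0, 0, 0]
  slide:
    - [-0.5, 1, -3]
    - [0, 0, 0]
    - [0, 0, 0]
  gripper: [10, 10, 10]

```text
clock: 5.8
eef_pos: [579.8, -54.6, 29.8]
tool_rot: [3.14, 0.0, -0.034]
force: [-0.5, -0.1, -3.2]
width: 13.7
```

arm_command:
  rot:
    - [0, 0, 0]
    - [0, 0, 0]
  slide:
    - [0, 0, -2.5]
    - [0, 0, 0]
  gripper: [10, 10]

```text
clock: 5.97
eef_pos: [579.8, -54.5, 27.1]
tool_rot: [3.14, 0.0, -0.034]
force: [-0.2, 0.4, -3.6]
width: 13.7
```

arm_command:
  rot:
    - [0, 0, 0]
    - [0, 0, 0]
  slide:
    - [0, 0, -1.2]
    - [0, 0, 0]
  gripper: [10, 10]

```text
clock: 6.13
eef_pos: [579.9, -54.5, 25.8]
tool_rot: [3.14, -0.0, -0.034]
force: [-0.8, 0.2, -3.3]
width: 14.0
```

arm_command:
  rot:
    - [0, 0, 0]
    - [0, 0, 0]
  slide:
    - [0, 0, -1]
    - [0, 0, 0]
  gripper: [10, 10]

```text
clock: 6.3
eef_pos: [580.1, -54.6, 25.8]
tool_rot: [3.14, -0.001, -0.034]
force: [0.5, 0.6, -4.8]
width: 13.5
```

arm_command:
  rot:
    - [0, 0, 0]
    - [0, 0, 0]
  slide:
    - [0, 0, -1.5]
    - [0, 0, 0]
  gripper: [10, 10]

```text
clock: 6.47
eef_pos: [580.4, -54.7, 25.9]
tool_rot: [3.139, -0.001, -0.034]
force: [0.7, -0.7, -4.4]
width: 13.8
```

```bash
python3 - <<'E'
from h import *
p,d,c=snap('wrist','wrist8'); s=telemetry.read_state(); print(s['eef_pos'],s['tool_rot'],s['width'],s['force'])
a=cv2.resize(p[120:320,160:420],None,fx=3,fy=3,interpolation=cv2.INTER_CUBIC); a=cv2.convertScaleAbs(a,alpha=1.6); cv2.imwrite('pics/b9.png',a[:,:,::-1])
E
```

```text
[580.59666257 -54.71273461  25.78221567] [ 3.13935179e+00 -1.79659262e-03 -3.43946171e-02] 13.84593813081045 [ 0.5254911  -0.12763352 -2.79551333]
```

View pics/b9.png

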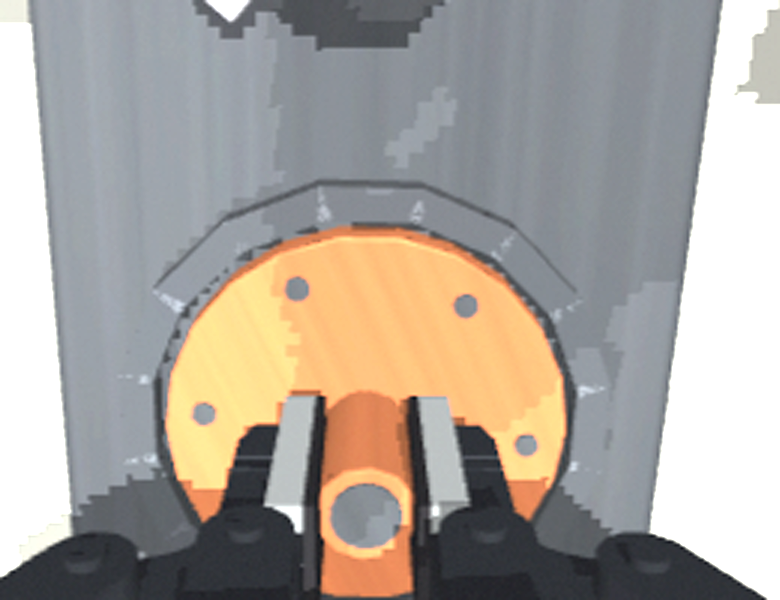

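arm_command:
  rot:
    - [0.15, 0.1, 0]
    - [0, 0, 0]
  slide:
    - [0, 0, -2]
    - [0, 0, -1]
  gripper: [10, 10]

```text
clock: 6.68
eef_pos: [580.6, -54.7, 25.5]
tool_rot: [3.141, -0.0, -0.034]
force: [-3.1, 0.9, 4.7]
width: 13.7
```

Contact: the force flipped to +4.7 N at TCP z 25.5, which is what the seat floor predicts. Releasing.

arm_command:
  rot:
    - [0, 0, 0]
    - [0, 0, 0]
    - [0, 0, 0]
  slide:
    - [0, 0, 0]
    - [0, 0, 0]
    - [0, 0, 0]
  gripper: [25, 40, 40]

```text
clock: 6.93
eef_pos: [582.1, -54.7, 26.3]
tool_rot: [3.141, -0.003, -0.034]
force: [0.3, -0.2, -0.4]
width: 39.8
```

arm_command:
  rot:
    - [0, 0, 0]
    - [0, 0, 0]
    - [0, 0, 0]
    - [0, 0, 0]
    - [0, 0, 0]
  slide:
    - [0, 0, 10]
    - [0, 0, 30]
    - [0, 0, 40]
    - [0, 0, 40]
    - [0, -10, 10]
  gripper: [40, 40, 40, 40, 40]

```text
clock: 7.35
eef_pos: [579.0, -61.6, 158.6]
tool_rot: [-3.139, 0.005, -0.03]
force: [0.8, 0.1, -0.1]
width: 40.0
```

```bash
python3 - <<'E'
from h import *
p,d,c=snap('wrist','wrist9'); s=telemetry.read_state(); print(s['eef_pos'],s['tool_rot'],s['width'],s['force'])
E
```

```text
[579.03200145 -66.1262881  158.6035528 ] [ 3.14055356  0.00453795 -0.0340468 ] 40.10377313286139 [-0.37946512 -2.51934282  0.85286266]
```

View pics/wrist9.png

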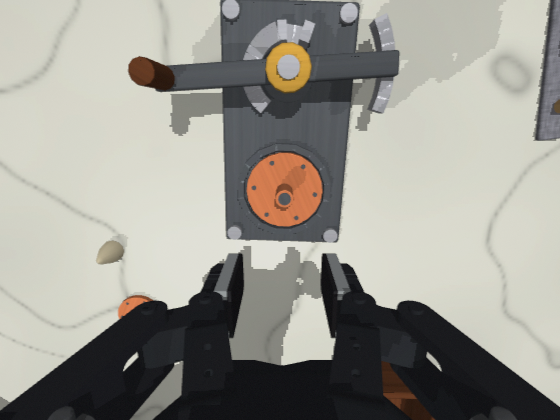

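The plate sits centred in the rim at (285,189). The whole handle is visible: knob top (142,70), boss (289,67), foot (385,65). Now checking flatness and handle geometry.

```bash
python3 - <<'E'
from h import *
p,d,c=load('wrist9'); r=lambda x:np.round(x,2)
X=cloud(d,c); v,u=np.mgrid[:420,:560]
m=(np.hypot(u-285,v-189)<34)&(np.hypot(u-286,v-190)>18)&(X[...,2]<26)
A=np.c_[X[m][:,:2]-[580,-55],np.ones(m.sum())]; print('plate plane',np.linalg.lstsq(A,X[m][:,2],rcond=None)[0],m.sum())
mt=(u>180)&(u<215)&(v>200)&(v<300);print('table z',np.median(X[mt][:,2]))
print('boss',r(atz(288.5,66.5,64,c)),'knob',r(atz(142,70,90,c)),'foot bar end',r(atz(399,63,50,c)))
a=cv2.resize(p[0:120,115:415],None,fx=2.6,fy=2.6,interpolation=cv2.INTER_CUBIC); a=cv2.convertScaleAbs(a,alpha=1.5); cv2.imwrite('pics/c1.png',a[:,:,::-1])
a=cv2.resize(p[135:245,215:355],None,fx=5,fy=5,interpolation=cv2.INTER_CUBIC); a=cv2.convertScaleAbs(a,alpha=1.5); cv2.imwrite('pics/c2.png',a[:,:,::-1])
E
```

```text
plate plane [-1.02847638e-03  4.39800586e-04  2.06523346e+01] 2596
table z 0.7333103725379715
boss [586.03  45.76  64.  ] knob [492.14  43.16  90.  ] foot bar end [669.22  47.42  50.  ]
```

View pics/c1.png

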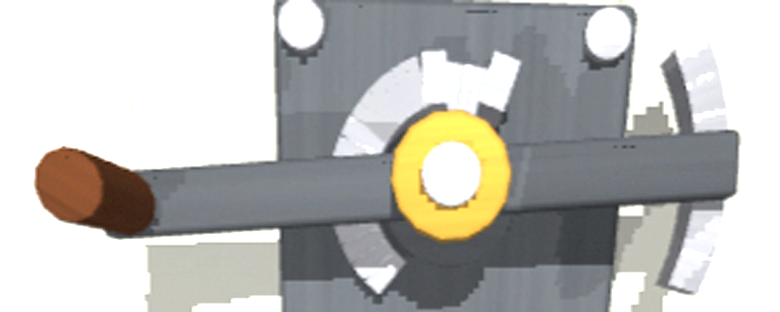

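View pics/c2.png

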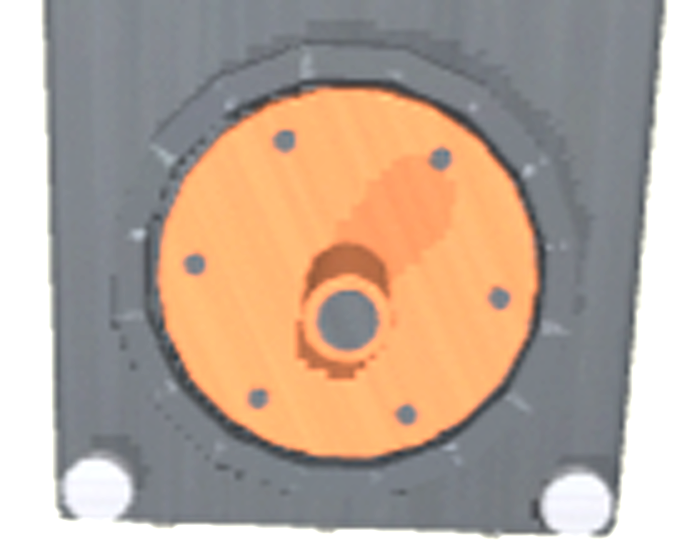

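```bash
python3 - <<'E'
from h import *
p,d,c=load('wrist9'); X=cloud(d,c)
ax=np.array([586.03,45.76])
for n,(x,y) in dict(start=(380,285),s2=(345,150),crest_end=(433,75),notch=(460,80),notch2=(478,85),wall=(505,80),wallL=(497,60),wallR=(520,65)).items():
    u=115+x/2.6;v=y/2.6; q=X[int(round(v)),int(round(u))]; a=np.degrees(np.arctan2(*(q[:2]-ax)[::-1])); print(n,np.round(q,1),'rad',np.hypot(*(q[:2]-ax)),'ang',a,'handle',np.radians((176.5-a)))
E
```

```text
start [562.   17.6  21.5] rad 37.037030215328876 ang -130.4551565053897 handle 5.357378136993542
s2 [553.2  59.1  21.1] rad 35.413910010759956 ang 157.78846267469774 handle 0.3265779344363377
crest_end [582.2  78.2  27.2] rad 32.63678437965574 ang 96.65410896321963 handle 1.3935736927804463
notch [590.6  79.5  14. ] rad 34.086458646561745 ang 82.31706137807107 handle 1.6438023781563906
notch2 [596.3  77.5  15.8] rad 33.34209629223309 ang 72.03402985488204 handle 1.823275135322407
wall [602.9  73.8  37.4] rad 32.67207195389253 ang 58.964943047249584 handle 2.051373730344548
wallL [600.7  79.4  36.6] rad 36.715012089592065 ang 66.49335783716309 handle 1.9199781048047202
wallR [609.8  83.4  13.8] rad 44.506681811159 ang 57.734524485931615 handle 2.0728485854171983
```

arm_command:
  rot:
    - [0, 0, 6.8]
    - [0, 0, 6.8]
    - [0, 0, 6.8]
    - [0, 0, 6.8]
    - [0, 0, 6.8]
  slide:
    - [-8, 10, 0]
    - [-8, 10, 0]
    - [-8, 10, 0]
    - [-8, 10, 0]
    - [-8, 10, 0]
  gripper: [40, 40, 40, 40, 40]

```text
clock: 7.82
eef_pos: [541.0, -20.5, 163.0]
tool_rot: [3.133, -0.004, 0.575]
force: [1.3, 0.4, 0.1]
width: 40.1
```

arm_command:
  rot:
    - [0, 0, 6.8]
    - [0, 0, 6.8]
    - [0, 0, 6.8]
    - [0, 0, 6.8]
    - [0, 0, 6.8]
  slide:
    - [-8, 10, 0]
    - [-8, 10, 0]
    - [-8, 10, 0]
    - [-8, 10, 0]
    - [-8, 10, 0]
  gripper: [40, 40, 40, 40, 40]

```text
clock: 8.23
eef_pos: [498.5, 30.6, 163.7]
tool_rot: [3.132, -0.003, 1.197]
force: [-0.7, 0.3, -0.4]
width: 40.0
```

arm_command:
  rot:
    - [0, 0, 6.8]
    - [0, 0, 6.8]
    - [0, 0, 6.8]
    - [0, 0, 6.0]
    - [0, 0, 0]
  slide:
    - [-5, 7, 0]
    - [0, 0, 0]
    - [0, 0, 0]
    - [0, 0, 0]
    - [0, 0, 0]
  gripper: [40, 40, 40, 40, 40]

```text
clock: 8.65
eef_pos: [490.3, 40.1, 164.4]
tool_rot: [3.133, -0.002, 1.687]
force: [0.1, -0.8, 0.0]
width: 40.3
```

```bash
python3 - <<'E'
from h import *
p,d,c=snap('wrist','wrist10'); s=telemetry.read_state(); print(s['eef_pos'],s['tool_rot'],s['width'],s['force'],s['qpos'])
E
```

```text
[490.32522223  40.08402822 164.39368959] [ 3.13331970e+00 -2.18134835e-03  1.68235004e+00] 39.9833070300547 [0.07936238 0.60566967 0.85099115] [ 0.37884025  0.60375929 -0.76789377  2.01353005  0.61088819  0.75660755
  0.92225094]
```

View pics/wrist10.png

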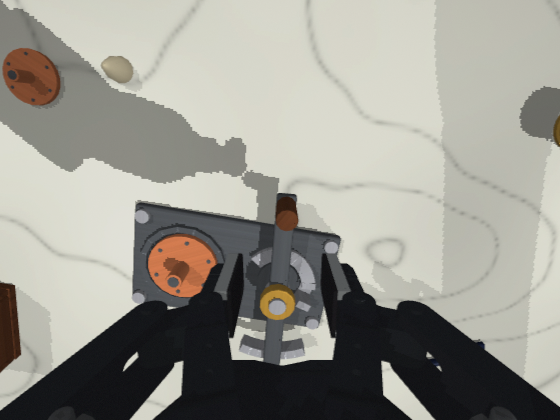

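```bash
python3 - <<'E'
from h import *
p,d,c=load('wrist10'); r=lambda x:np.round(x,1)
print(r(atz(287,219,90,c)),r(atz(277,306,64,c)),r(cloud(d,c)[217,287]))
E
```

```text
[489.3  42.9  90. ] [584.9  45.5  64. ] [487.7  42.7  89.8]
```

arm_command:
  rot:
    - [0, 0.4, -4]
    - [0, 0, 0]
    - [0, 0, 0]
    - [0, 0, 0]
  slide:
    - [0.7, 3, -25]
    - [0, 0, -30]
    - [0, 0, -15]
    - [0, 0, 0]
  gripper: [40, 40, 40, 40]

```text
clock: 9.03
eef_pos: [493.3, 42.2, 93.7]
tool_rot: [3.135, -0.002, 1.592]
force: [-1.0, 0.0, 0.1]
width: 39.9
```

```bash
python3 - <<'E'
from h import *
p,d,c=snap('wrist','wrist11'); s=telemetry.read_state(); print(s['eef_pos'],s['tool_rot'],s['width'],s['force'])
E
```

```text
[493.67892287  42.35053565  94.67166022] [ 3.13397199e+00 -2.08403506e-03  1.59299385e+00] 40.11987232641389 [-0.33656982  0.60451378 -0.42827562]
```

View pics/wrist11.png

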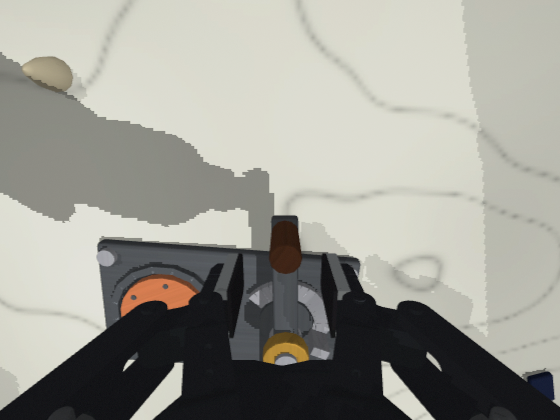

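arm_command:
  rot:
    - [0, 0.4, 0]
    - [0, 0, 0]
    - [0, 0, 0]
  slide:
    - [-2, 0.5, -14]
    - [0, 0, -12]
    - [0, 0, 0]
  gripper: [40, 40, 32]

```text
clock: 9.33
eef_pos: [493.5, 43.1, 69.7]
tool_rot: [3.137, -0.002, 1.588]
force: [-0.4, -0.4, -0.2]
width: 32.3
```

```bash
python3 - <<'E'
from h import *
p,d,c=snap('wrist','wrist12'); s=telemetry.read_state(); print(s['eef_pos'],s['tool_rot'],s['width'],s['force'])
cv2.imwrite('pics/d12.png',cv2.resize(p[180:380,180:390],None,fx=3,fy=3)[:,:,::-1])
E
```

```text
[493.8403036   43.24222174  70.42386672] [ 3.13628466e+00 -2.30136016e-03  1.58830898e+00] 32.260062761667854 [ 0.48725277 -0.44979099  0.874805  ]
```

View pics/d12.png

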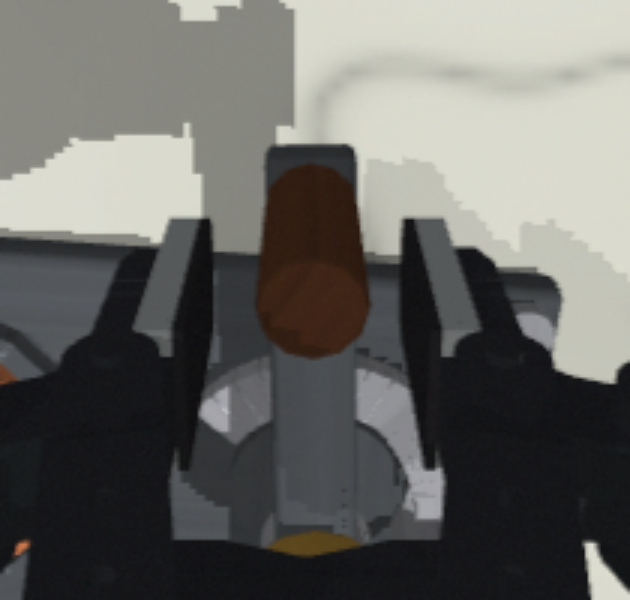

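```bash
cat > arc.py <<'E'
import sys
from h import *
step=float(sys.argv[1]); n=int(sys.argv[2]); z=float(sys.argv[3]) if len(sys.argv)>3 else 66
ax=np.array([586,45.6]); Rr=94
s=telemetry.read_state(); p=s['eef_pos']; phi=np.degrees(np.arctan2(p[1]-ax[1],p[0]-ax[0]))%360
yaw=np.degrees(s['tool_rot'][2])
Rn=R.from_euler('xyz',s['tool_rot']).as_matrix()
# tilt fix: rotate tool z to -Z
t=Rn[:,2]; tilt=np.degrees(np.cross(t,[0,0,-1]))
print('pos',np.round(p,1),'radius',np.hypot(*(p[:2]-ax)).round(1),'phi',phi.round(2),'yaw',yaw.round(2),'yaw-(phi-90)',(yaw-(phi-90)).round(2),'handle(if centred)',np.radians(176.5-phi).round(3),'F',np.round(s['force'],1),'w',round(s['width'],1),'tilt',tilt.round(2))
th=np.radians(phi); tang=np.array([np.sin(th),-np.cos(th)]); print('F along motion',np.round(s['force'][:2]@tang,2),'radial',np.round(s['force'][0]*np.cos(th)+s['force'][1]*np.sin(th),2))
q=p[:2]
for i in range(n):
    a=np.radians(phi-step*(i+1)); g=ax+Rr*np.array([np.cos(a),np.sin(a)]); print('slide',np.round(g-q,1),'z',round(z-p[2],1) if i==0 else 0); q=g
E
python3 arc.py 4 5
```

```text
pos [493.8  43.2  70.4] radius 92.2 phi 181.47 yaw 91.0 yaw-(phi-90) -0.46 handle(if centred) -0.087 F [ 0.5 -0.4  0.9] w 32.3 tilt [-0.14  0.3   0.  ]
F along motion -0.46 radial -0.48
slide [-1.7  6.5] z -4.4
slide [0.5 6.5] z 0
slide [1.  6.5] z 0
slide [1.4 6.4] z 0
slide [1.9 6.3] z 0
```

arm_command:
  rot:
    - [0, 0.2, -3.5]
    - [0, 0, -4]
    - [0, 0, -4]
  slide:
    - [-1.7, 6.5, -4.4]
    - [0.5, 6.5, 0]
    - [1, 6.5, 0]
  gripper: [30, 30, 30]

```text
clock: 9.63
eef_pos: [493.8, 58.5, 67.3]
tool_rot: [3.14, 0.003, 1.374]
force: [0.3, -3.4, -1.8]
width: 30.5
```

```bash
python3 arc.py 4 5
```

```text
pos [493.8  58.5  67.3] radius 93.1 phi 172.07 yaw 78.7 yaw-(phi-90) -3.37 handle(if centred) 0.077 F [ 0.3 -3.4 -1.8] w 30.5 tilt [0.21 0.07 0.  ]
F along motion -3.33 radial -0.77
slide [0.3 6.6] z -1.3
slide [1.6 6.4] z 0
slide [2.  6.2] z 0
slide [2.5 6.1] z 0
slide [2.9 5.9] z 0
```

arm_command:
  rot:
    - [0.2, 0, -2.5]
    - [0, 0, -3.5]
    - [0, 0, -3.5]
    - [0, 0, -4]
  slide:
    - [0.3, 6.6, -1]
    - [1.6, 6.4, 0]
    - [2, 6.2, 0]
    - [2.5, 6.1, 0]
  gripper: [30, 30, 30, 30]

```text
clock: 9.97
eef_pos: [498.3, 75.7, 68.1]
tool_rot: [3.141, 0.014, 1.117]
force: [-1.3, -3.0, -2.6]
width: 30.0
```

```bash
python3 arc.py 4 5
```

```text
pos [498.3  75.7  68.1] radius 92.7 phi 161.08 yaw 63.97 yaw-(phi-90) -7.11 handle(if centred) 0.269 F [-1.3 -3.  -2.6] w 30.0 tilt [ 0.77 -0.32  0.  ]
F along motion -3.29 radial 0.29
slide [1.1 6.6] z -2.1
slide [2.8 6. ] z 0
slide [3.2 5.7] z 0
slide [3.6 5.5] z 0
slide [3.9 5.2] z 0
```

arm_command:
  rot:
    - [0.7, -0.3, -1]
    - [0, 0, -2]
    - [0, 0, -2.5]
    - [0, 0, -2.5]
  slide:
    - [1.5, 8.5, -2.5]
    - [3.5, 7.8, -0.5]
    - [4, 7.3, -0.5]
    - [4.5, 7, -0.5]
  gripper: [30, 30, 30, 30]

```text
clock: 10.3
eef_pos: [506.4, 98.1, 65.6]
tool_rot: [-3.14, 0.019, 0.964]
force: [-4.7, -5.8, 4.7]
width: 30.4
```

```bash
python3 arc.py 4 5
```

```text
pos [506.4  98.1  65.6] radius 95.4 phi 146.57 yaw 55.22 yaw-(phi-90) -1.35 handle(if centred) 0.522 F [-4.7 -5.8  4.7] w 30.4 tilt [ 0.84 -0.7   0.  ]
F along motion -7.43 radial 0.7
slide [4.9 4.6] z 0.4
slide [4.2 5.1] z 0
slide [4.5 4.8] z 0
slide [4.8 4.4] z 0
slide [5.1 4.1] z 0
```

arm_command:
  rot:
    - [0.8, -0.7, -3]
    - [0, 0, -3.5]
    - [0, 0, -3.5]
    - [0, 0, -3.5]
  slide:
    - [6, 6, 0.5]
    - [5.3, 6.3, 0]
    - [5.7, 6, 0]
    - [6, 5.5, 0]
  gripper: [30, 30, 30, 30]

```text
clock: 10.63
eef_pos: [519.8, 112.9, 66.7]
tool_rot: [-3.14, 0.026, 0.715]
force: [-7.7, -8.3, 5.5]
width: 29.9
```

```bash
python3 arc.py 3 5 67
```

```text
pos [519.8 112.9  66.7] radius 94.4 phi 134.54 yaw 40.97 yaw-(phi-90) -3.58 handle(if centred) 0.732 F [-7.7 -8.3  5.5] w 29.9 tilt [ 0.89 -1.2   0.  ]
F along motion -11.32 radial -0.57
slide [3.9 3. ] z 0.3
slide [3.8 3.2] z 0
slide [3.9 3. ] z 0
slide [4.1 2.8] z 0
slide [4.2 2.5] z 0
```

arm_command:
  rot:
    - [0.9, -1.2, -2]
    - [0, 0, -2.5]
    - [0, 0, -3]
    - [0, 0, -3]
  slide:
    - [6.5, 5, 0.5]
    - [6.3, 5, 0]
    - [6.5, 4.6, 0]
    - [6.5, 4.2, 0]
  gripper: [30, 30, 30, 30]

```text
clock: 10.97
eef_pos: [527.4, 118.0, 67.7]
tool_rot: [3.141, 0.044, 0.519]
force: [-8.5, -5.8, 5.9]
width: 29.7
```

```bash
python3 arc.py 3 5 67
```

```text
pos [527.4 118.   67.7] radius 93.2 phi 128.99 yaw 29.73 yaw-(phi-90) -9.26 handle(if centred) 0.829 F [-8.5 -5.8  5.9] w 29.7 tilt [ 1.26 -2.17  0.  ]
F along motion -10.26 radial 0.89
slide [3.4 3.6] z -0.7
slide [4.1 2.8] z 0
slide [4.2 2.6] z 0
slide [4.3 2.3] z 0
slide [4.4 2.1] z 0
```

arm_command:
  rot:
    - [1.3, -2.2, 1]
    - [0.8, -1.2, 0]
    - [0.8, -1.2, 0]
    - [0.8, -1.2, -1]
  slide:
    - [6.5, 6, -0.5]
    - [7, 5.3, 0]
    - [7, 5, 0]
    - [7.2, 4.6, 0]
  gripper: [30, 30, 30, 30]

```text
clock: 11.3
eef_pos: [535.3, 126.1, 67.1]
tool_rot: [-3.14, -0.033, 0.515]
force: [-14.0, -7.6, 12.3]
width: 30.0
```

```bash
python3 arc.py 3 5 67
```

```text
pos [535.3 126.1  67.1] radius 95.2 phi 122.18 yaw 29.5 yaw-(phi-90) -2.68 handle(if centred) 0.948 F [-14.   -7.6  12.3] w 30.0 tilt [-1.02  1.57  0.  ]
F along motion -15.92 radial 0.99
slide [4.8 1.5] z -0.1
slide [4.4 2.3] z 0
slide [4.5 2.1] z 0
slide [4.6 1.8] z 0
slide [4.7 1.6] z 0
```

```bash
python3 - <<'E'
from h import *
p,d,c=snap('side','side1')
cv2.imwrite('pics/e1.png',cv2.resize(p[120:270,200:390],None,fx=4,fy=4,interpolation=cv2.INTER_CUBIC)[:600,:,::-1])
p,d,c=snap('wrist','wrist13')
s=telemetry.read_state(); print(s['force'],s['eef_pos'])
E
```

```text
[-10.54551986  -5.52832196   8.19635653] [535.57405869 126.32214672  67.15390986]
```

View pics/e1.png

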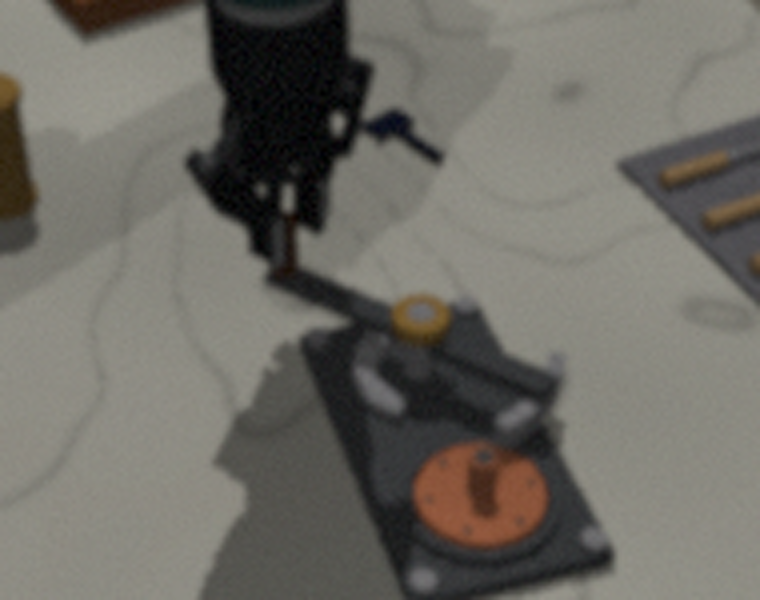

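View pics/wrist13.png

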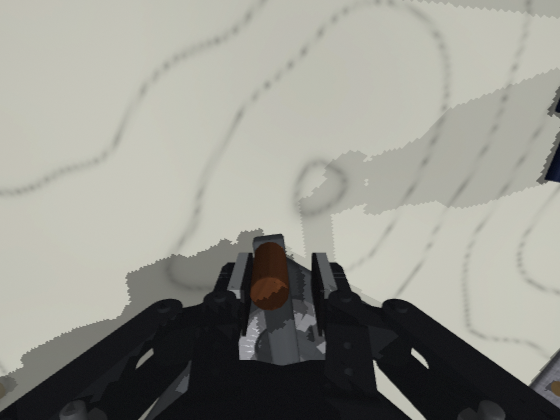

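The pad drives the lower part of the knob and the lift has started. I'll ride up with the knob a little to reduce vertical rubbing.

arm_command:
  rot:
    - [-0.5, 0.8, -2]
    - [0, 0, -2]
    - [0, 0, -2]
  slide:
    - [6.5, 3, 4]
    - [7, 3.5, 1]
    - [7, 3.2, 0]
  gripper: [30, 30, 30]

```text
clock: 11.65
eef_pos: [541.7, 129.3, 70.8]
tool_rot: [-3.14, 0.013, 0.406]
force: [-10.4, -4.5, 6.4]
width: 30.2
```

```bash
python3 arc.py 3 4 70
```

```text
pos [541.7 129.3  70.8] radius 94.7 phi 117.91 yaw 23.27 yaw-(phi-90) -4.64 handle(if centred) 1.023 F [-10.4  -4.5   6.4] w 30.2 tilt [ 0.2  -0.74  0.  ]
F along motion -11.31 radial 0.87
slide [4.8 1.5] z -0.8
slide [4.5 2. ] z 0
slide [4.6 1.7] z 0
slide [4.7 1.5] z 0
```

arm_command:
  rot:
    - [0.3, -0.9, -0.5]
    - [0.2, -0.6, -1]
    - [0.2, -0.6, -1]
    - [0.2, -0.6, -1]
  slide:
    - [8, 3.2, 0]
    - [8, 3.4, 0]
    - [8, 3, 0]
    - [8, 2.6, 0]
  gripper: [30, 30, 30, 30]

```text
clock: 11.98
eef_pos: [549.5, 133.9, 70.7]
tool_rot: [3.14, 0.014, 0.342]
force: [-13.7, -3.5, 12.7]
width: 30.1
```

```bash
python3 arc.py 3 4 71
```

```text
pos [549.5 133.9  70.7] radius 95.5 phi 112.48 yaw 19.62 yaw-(phi-90) -2.87 handle(if centred) 1.117 F [-13.7  -3.5  12.7] w 30.1 tilt [ 0.37 -0.7   0.  ]
F along motion -13.98 radial 2.01
slide [5.2 0.3] z 0.3
slide [4.7 1.5] z 0
slide [4.8 1.3] z 0
slide [4.8 1. ] z 0
```

arm_command:
  rot:
    - [0.3, -0.8, -1]
    - [0.1, -0.6, -1.2]
    - [0.1, -0.6, -1.2]
  slide:
    - [8, 1.5, 3]
    - [8, 2.2, 1]
    - [8, 2, 0]
  gripper: [30, 30, 30]

```text
clock: 12.23
eef_pos: [557.6, 136.6, 73.3]
tool_rot: [3.138, 0.008, 0.283]
force: [-14.3, -2.5, 11.8]
width: 30.5
```

```bash
python3 arc.py 3 4 72
```

```text
pos [557.6 136.6  73.3] radius 95.3 phi 107.35 yaw 16.2 yaw-(phi-90) -1.15 handle(if centred) 1.207 F [-14.3  -2.5  11.8] w 30.5 tilt [ 0.31 -0.39  0.  ]
F along motion -14.41 radial 1.85
slide [5.1 0.1] z -1.3
slide [4.8 1.1] z 0
slide [4.8 0.8] z 0
slide [4.9 0.6] z 0
```

arm_command:
  rot:
    - [0.3, -0.6, -2]
    - [0.1, -0.5, -2]
  slide:
    - [8, 0.8, 1]
    - [8, 1.5, 0]
  gripper: [30, 30]

```text
clock: 12.4
eef_pos: [563.2, 138.2, 74.0]
tool_rot: [3.141, 0.007, 0.212]
force: [-10.3, -3.8, 7.9]
width: 29.8
```

```bash
python3 arc.py 3 4 72
```

```text
pos [563.2 138.2  74. ] radius 95.3 phi 103.83 yaw 12.17 yaw-(phi-90) -1.66 handle(if centred) 1.268 F [-10.3  -3.8   7.9] w 29.8 tilt [ 0.12 -0.38  0.  ]
F along motion -10.94 radial -1.24
slide [ 5.1 -0.2] z -2.0
slide [4.9 0.8] z 0
slide [4.9 0.5] z 0
slide [4.9 0.3] z 0
```

arm_command:
  rot:
    - [0.2, -0.5, -2]
    - [0.1, -0.5, -2]
  slide:
    - [8, 1, 0]
    - [8, 1, 0]
  gripper: [30, 30]

```text
clock: 12.57
eef_pos: [568.2, 139.1, 74.0]
tool_rot: [-3.141, 0.01, 0.142]
force: [-8.6, -2.1, 6.9]
width: 30.5
```

```bash
python3 arc.py 3 4 72
```

```text
pos [568.2 139.1  74. ] radius 95.2 phi 100.75 yaw 8.12 yaw-(phi-90) -2.63 handle(if centred) 1.322 F [-8.6 -2.1  6.9] w 30.5 tilt [ 0.06 -0.56  0.  ]
F along motion -8.84 radial -0.42
slide [ 5.1 -0.4] z -2.0
slide [4.9 0.5] z 0
slide [4.9 0.3] z 0
slide [4.9 0. ] z 0
```

arm_command:
  rot:
    - [0.1, -0.6, -1.5]
    - [0, -0.4, -1.5]
  slide:
    - [7, 0.3, 0]
    - [7, 0.5, 0]
  gripper: [30, 30]

```text
clock: 12.73
eef_pos: [575.2, 140.4, 74.6]
tool_rot: [-3.141, 0.005, 0.089]
force: [-5.3, -1.4, 2.8]
width: 30.2
```

```bash
python3 arc.py 3 1 74
```

```text
pos [575.2 140.4  74.6] radius 95.4 phi 96.48 yaw 5.09 yaw-(phi-90) -1.39 handle(if centred) 1.397 F [-5.3 -1.4  2.8] w 30.2 tilt [ 0.   -0.27  0.  ]
F along motion -5.42 radial -0.76
slide [ 5.1 -1. ] z -0.6
```

arm_command:
  rot:
    - [0.1, -0.5, -1.5]
    - [0, -0.4, -1.5]
  slide:
    - [7, 0, 0]
    - [7, 0, 0]
  gripper: [30, 30]

```text
clock: 12.9
eef_pos: [583.7, 141.5, 75.0]
tool_rot: [-3.14, -0.001, 0.037]
force: [-4.7, -1.4, -0.3]
width: 30.0
```

```bash
python3 arc.py 3 1 74
```

```text
pos [583.7 141.5  75. ] radius 95.9 phi 91.4 yaw 2.1 yaw-(phi-90) 0.69 handle(if centred) 1.485 F [-4.7 -1.4 -0.3] w 30.0 tilt [-0.12  0.08  0.  ]
F along motion -4.76 radial -1.31
slide [ 5.  -1.9] z -1.0
```

arm_command:
  rot:
    - [0, 0, -1.5]
    - [0, 0, -1.5]
  slide:
    - [4.5, -0.6, 0]
    - [4.5, -0.4, 0]
  gripper: [30, 30]

```text
clock: 13.07
eef_pos: [589.4, 141.5, 75.0]
tool_rot: [-3.139, 0.005, -0.017]
force: [-3.1, -0.4, -2.9]
width: 30.0
```

arm_command:
  rot:
    - [0, 0, -1.5]
  slide:
    - [4.5, -0.6, 0]
  gripper: [30]

```text
clock: 13.15
eef_pos: [594.2, 141.5, 75.2]
tool_rot: [-3.137, 0.004, -0.044]
force: [0.2, -0.4, -0.3]
width: 30.4
```

```bash
python3 arc.py 3 1 74
```

```text
pos [594.2 141.5  75.2] radius 96.3 phi 85.09 yaw -2.55 yaw-(phi-90) 2.36 handle(if centred) 1.595 F [ 0.2 -0.4 -0.3] w 30.4 tilt [-0.26 -0.24 -0.  ]
F along motion 0.19 radial -0.34
slide [ 4.7 -2.8] z -1.2
```

The push force vanished after a downward tug of 2.9 N, so it may have dropped. I'll look.

```bash
python3 - <<'E'
from h import *
p,d,c=snap('side','side2')
cv2.imwrite('pics/e2.png',cv2.resize(p[120:270,200:390],None,fx=4,fy=4,interpolation=cv2.INTER_CUBIC)[:600,:,::-1])
p,d,c=snap('wrist','wrist14')
s=telemetry.read_state(); print(s['force'],s['eef_pos'])
X=cloud(d,c)
E
python3 arc.py 3 1
```

```text
[0.08483264 0.00184303 0.51884591] [596.22541128 141.20763928  75.60250691]
pos [596.2 141.2  75.6] radius 96.2 phi 83.9 yaw -2.54 yaw-(phi-90) 3.57 handle(if centred) 1.616 F [0.1 0.  0.5] w 30.0 tilt [-0.26 -0.04 -0.  ]
F along motion 0.08 radial 0.01
slide [ 4.6 -2.8] z -9.6
```

View pics/e2.png

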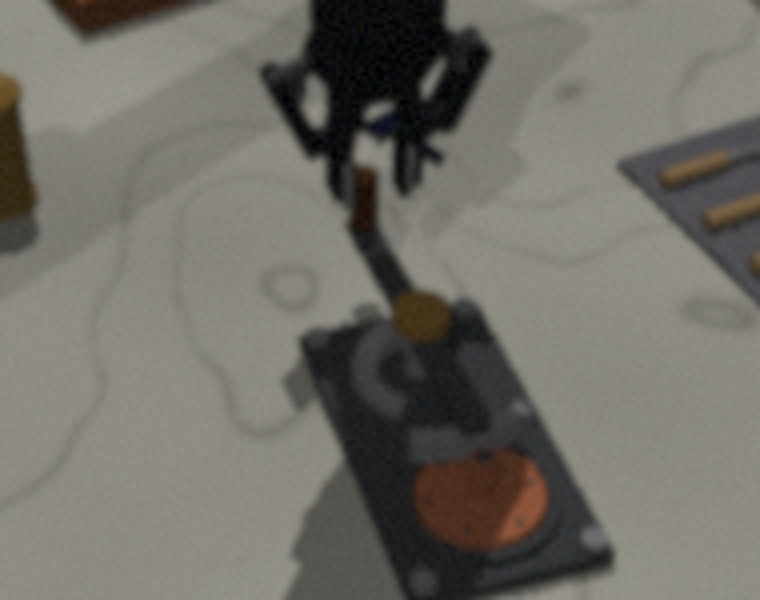

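View pics/wrist14.png

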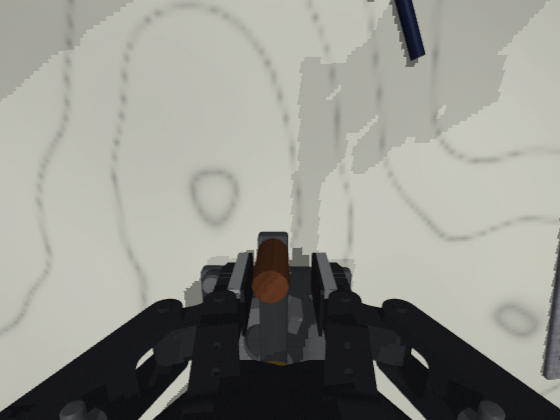

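```bash
python3 - <<'E'
from h import *
p,d,c=load('wrist14'); X=cloud(d,c); r=lambda x:np.round(x,1)
print('knobtop',r(np.median(X[285:294,264:276].reshape(-1,3),0)),'bar',r(np.median(X[318:330,268:278].reshape(-1,3),0)), 'pad row', r(X[340,250]))
p,d,c=load('wrist13'); X=cloud(d,c); print('before: knobtop',r(np.median(X[285:296,264:276].reshape(-1,3),0)))
p,d,c=load('side2'); X=cloud(d,c); p0,d0,c0=load('side0'); X0=cloud(d0,c0)
print('side boss before/after',r(np.median(X0[195:200,303:308].reshape(-1,3),0)),r(np.median(X[195:200,303:308].reshape(-1,3),0)))
E
```

```text
knobtop [589.8 139.9  95.5] bar [587.3  90.2  55.5] pad row [565.8  47.2  18.4]
before: knobtop [528.1 124.   92.6]
side boss before/after [589.6  48.5  63.7] [587.   45.8  67. ]
```

```bash
python3 - <<'E'
from h import *
p,d,c=snap('wrist','wrist15'); X=cloud(d,c); r=lambda x:np.round(x,1)
print(r(np.median(X[285:294,264:276].reshape(-1,3),0)),r(np.median(X[318:330,268:278].reshape(-1,3),0)))
s=telemetry.read_state(); print(s['force'],s['eef_pos'],s['clock'])
cv2.imwrite('pics/d15.png',cv2.resize(p[220:380,200:350],None,fx=4,fy=3.7,interpolation=cv2.INTER_CUBIC)[:,:,::-1])
E
```

```text
[589.8 139.   94.5] [587.3  89.1  54.4]
[-0.49965305  0.41823354 -0.97380578] [595.75286496 141.1428681   75.55418708] 13.3
```

View pics/d15.png

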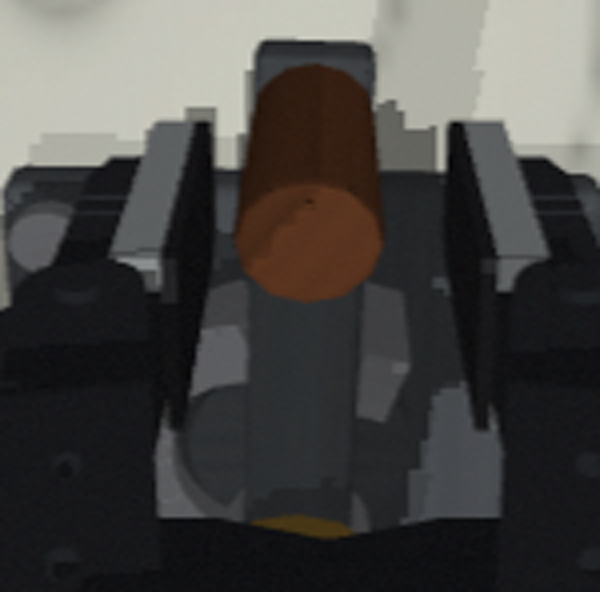

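The knob top still reads about 95 (lift about +5 mm), so it hasn't dropped yet. I'll continue in small steps.

arm_command:
  rot:
    - [0, 0, -3]
  slide:
    - [3, -1.5, 0]
  gripper: [30]

```text
clock: 13.38
eef_pos: [599.2, 140.2, 75.9]
tool_rot: [-3.136, 0.0, -0.095]
force: [0.4, -0.1, -0.6]
width: 30.2
```

arm_command:
  rot:
    - [0, 0, -2]
  slide:
    - [3, -0.8, 0]
  gripper: [30]

```text
clock: 13.47
eef_pos: [603.4, 139.4, 76.4]
tool_rot: [-3.135, -0.002, -0.133]
force: [0.1, 0.4, 0.1]
width: 29.8
```

```bash
python3 arc.py 3 1; python3 - <<'E'
from h import *
p,d,c=snap('wrist','wrist16'); X=cloud(d,c); r=lambda x:np.round(x,1)
print(r(np.median(X[285:294,264:276].reshape(-1,3),0)),r(np.median(X[318:330,268:278].reshape(-1,3),0)))
cv2.imwrite('pics/d16.png',cv2.resize(p[220:380,200:350],None,fx=4,fy=3.7,interpolation=cv2.INTER_CUBIC)[:,:,::-1])
E
```

```text
pos [603.4 139.4  76.4] radius 95.4 phi 79.51 yaw -7.6 yaw-(phi-90) 2.89 handle(if centred) 1.693 F [0.1 0.4 0.1] w 29.8 tilt [-0.34  0.14  0.  ]
F along motion 0.05 radial 0.4
slide [ 4.6 -2.4] z -10.4
[593.1 107.8  46.4] [588.9  81.3  45.6]
```

View pics/d16.png

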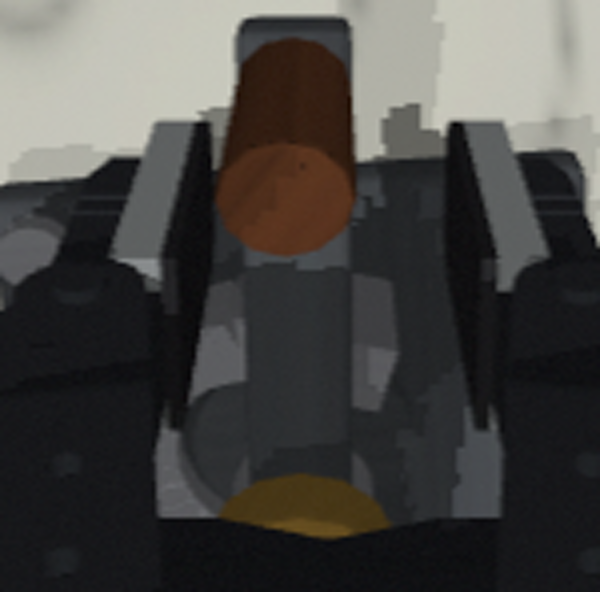

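The bar top now reads 45.6 mm, a lift of about -4.4, and there is no force on the pads. The handle has dropped into the notch. I'll confirm from the knob's position.

```bash
python3 - <<'E'
from h import *
r=lambda x:np.round(x,1)
for k in range(2):
    p,d,c=snap('wrist','wrist17'+str(k)); X=cloud(d,c)
    q=np.median(X[270:278,266:276].reshape(-1,3),0); ph=np.degrees(np.arctan2(q[1]-45.6,q[0]-586)); print('knobtop',r(q),'handle',np.radians(176.5-ph),'bar',r(np.median(X[318:330,268:278].reshape(-1,3),0)))
s=telemetry.read_state();print(s['force'],s['eef_pos'])
E
```

```text
knobtop [598.1 140.3  85.8] handle 1.6370600949465623 bar [589.5  81.3  45.7]
knobtop [597.6 140.3  85.6] handle 1.6316324593784173 bar [589.1  81.3  45.7]
[ 0.05892226  1.07928831 -0.00746647] [602.91589188 139.41850376  76.21475527]
```

arm_command:
  rot:
    - [0, 0, 0]
    - [0, 0, 0]
    - [0, 0, 0]
  slide:
    - [-3, 0.5, 0]
    - [0, 0, 2]
    - [0, 0, 10]
  gripper: [45, 45, 45]

```text
clock: 13.87
eef_pos: [597.9, 139.9, 87.1]
tool_rot: [-3.137, 0.003, -0.127]
force: [0.3, -0.4, -0.0]
width: 45.2
```

arm_command:
  rot:
    - [0, 0, 0]
    - [0, 0, 0]
    - [0, 0, 0]
    - [0, 0, 0]
    - [0, 0, 0]
  slide:
    - [0, 0, 30]
    - [0, 0, 30]
    - [-10, -35, 0]
    - [-10, -38, 0]
    - [0, -38, 0]
  gripper: [45, 45, 45, 45, 45]

```text
clock: 14.28
eef_pos: [578.0, 41.0, 155.3]
tool_rot: [-3.126, -0.004, -0.105]
force: [-0.3, -0.3, -0.4]
width: 44.9
```

arm_command:
  rot:
    - [0, 0, 0]
    - [0, 0, 0]
    - [0, 0, 0]
    - [0, 0, 0]
  slide:
    - [0, -38, 0]
    - [0, -38, 0]
    - [0, -25, 0]
    - [0, 0, 0]
  gripper: [45, 45, 45, 45]

```text
clock: 14.62
eef_pos: [576.9, -74.3, 160.2]
tool_rot: [-3.133, -0.009, -0.112]
force: [-0.0, -1.1, -0.3]
width: 45.0
```

```bash
python3 - <<'E'
from h import *
p,d,c=snap('wrist','wrist18'); s=telemetry.read_state();print(s['force'],s['eef_pos'],s['clock'])
snap('scene','scene2'); p,_,_=snap('side','side3')
E
```

```text
[ 0.20171245 -0.6307435   0.50258288] [577.16241266 -71.81424394 160.39004607] 14.6667
```

View pics/wrist18.png

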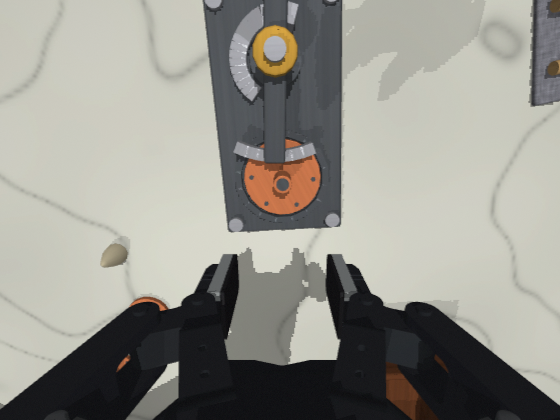

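View pics/scene2.png

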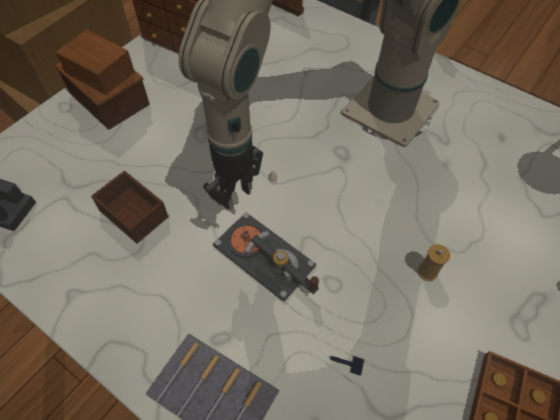

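The wrist view shows the foot arc lying across the plate (235–315, 150), clear of the stub (283,184). In the scene view the bystanders are at their original pixels. One last depth check on heights, then I hand in.

```bash
python3 - <<'E'
from h import *
r=lambda x:np.round(x,2)
p,d,c=load('wrist18'); X=cloud(d,c); v,u=np.mgrid[:420,:560]
print('bar z',np.median(X[90:130,268:280,2]),'boss',np.median(X[44:54,270:280,2]),'bar by foot',r(X[145,274]))
h=cv2.cvtColor(p,cv2.COLOR_RGB2HSV)
m=(np.hypot(u-283,v-177)<36)&(h[...,0]<14)&(h[...,1]>110)&(X[...,2]<26)
A=np.c_[X[m][:,:2]-[580,-55],np.ones(m.sum())]; print('plate plane',np.linalg.lstsq(A,X[m][:,2],rcond=None)[0],m.sum())
a,_,_=load('scene0');b,_,_=load('scene2')
for n,(x,y) in dict(box=(130,205),cyl=(433,262),key=(348,363),beak=(272,176)).items():
    w=(slice(y-14,y+14),slice(x-14,x+14)); print(n,np.abs(a[w].astype(int)-b[w]).mean().round(1))
    g=lambda i:cv2.cvtColor(i[w],cv2.COLOR_RGB2GRAY).astype(np.float32)
    print(cv2.phaseCorrelate(g(a),g(b)))
E
```

```text
bar z 45.77560580619377 boss 64.59233036123797 bar by foot [576.86 -22.63  44.92]
plate plane [-1.16544911e-05  1.46007890e-03  2.06597684e+01] 2829
box 3.9
((-0.02752741487362087, -0.028930535210061947), 0.9328235496415033)
cyl 5.5
((-0.09978999103382868, -0.03859007030822781), 0.975711226993137)
key 4.9
((-0.04409196292077944, -0.11287310684731544), 0.9698978368441263)
beak 12.4
((0.26139002887553886, -0.28345500682021907), 0.5781892538070679)
```

```bash
python3 -c "
from h import *
print(ctrl.finish_job()); print(telemetry.read_state()['clock'])"
```

```text
the job is handed in; nothing more can be done
None
the job is handed in; nothing more can be done
```

The copper plate is flat in the clamp's seat, stub up, and the handle is down in the notch with its foot on the plate. I handed the job in at about 14.8 s with the gripper open and clear of everything.

- **Plate:** I gripped the largest of the three copper discs by its stub and lowered it until I felt the seat floor. In the last picture its tilt was under 0.15 %, and its top measured 20.7 mm against a nominal 20 mm, where the table itself read about 0.7 mm high.
- **Handle:** I pushed the knob around inside loosely open fingers. The push peaked at about 16 N in the readings on the ramp and fell to about 5 N on the crest. The handle then dropped into the notch at about 1.63 rad. No push against the stop showed up in the force readings.
- **Lift:** the bar's top measured 45.8 mm, which is a lift of about −4 mm, as expected with the foot on the plate.
- **Other pieces:** the music box, cylinder and key showed no shift between the first and last scene pictures. The beak piece's match was weaker (about 0.3 pixel), probably because the arm's shadow fell on it; it looked to be in its place.
- **Disagreements:** the scene camera placed the clamp about 5 to 8 mm off from the wrist and side cameras, so I worked from the wrist camera. The first sign of the drop came early: the force vanished while the measured lift was still about +5 mm. I moved two small steps further and then confirmed the drop.

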